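# Tighten the locknut on a plywood model while a spanner holds its screw

### The arm

A 7-joint arm with a two-finger parallel gripper is mounted at the origin on the work surface. World frame = base frame: x ahead of the robot, y to its left, z up, the work surface at z = 0. Lengths are in mm, angles in rad, forces in N, time in s.
With the tool pointing down it reaches from about 400 to 875 mm from the base axis. Payload 4.4 kg.
Tool frame: the origin (TCP) lies midway between the tips of the shut fingers; the grasp point (between the pads) lies 19 mm behind it; x points along the fingers, y is the direction in which the jaws open and shut, and the axes are right-handed (so a half turn about x gives the same grasp; the last joint's range is limited). The gripper opens to 85 mm and grips with 20 to 120 N. Pads are 22 mm wide; open, the fingers measure 114 mm over their backs; the gripper's body (76 mm by 85 mm) begins 54 mm behind the grasp point. The pads swing forward as they close: fully open they stand 13 mm farther back than shut.
Start: joints at [1.252, 0.628, 0.038, 1.517, -0.027, 0.996, -0.02], TCP at [162.603, -629.347, 231.313] pointing down, gripper open.
Joint ranges: [-3.06, 3.06], [-0.37, 2.12], [-1.25, 1.32], [0.18, 2.47], [-1.1, 4.24], [0.23, 1.98], [-2.94, 2.94]. Speed limits (rad/s): [2.57, 2.57, 3.14, 3.14, 3.14, 3.14, 3.14].

### API

Orientations are given as [roll, pitch, yaw] about the fixed x, y, z axes, in that order (R = Rz(yaw) Ry(pitch) Rx(roll)).
In Python, from cell import ctrl gives the robot as it stands.
- The arm moves only by the tool arm_command, never from a script. Its argument "series" is a list of rows, each a list of 7 numbers: the opening, from 0 (shut) to 1 (fully open), then the shift along the world's x, y, z in cm, then the turn, a rotation vector about the world's x, y, z in degrees. In form: [[claw, x, y, z, rx, ry, rz], ...]. A call has 1 to 20 rows; each row shifts and turns the commanded pose from where the row before left it; what a row does not reach is not made up. A row lasts 1/12 s, in which the tool goes at most 41.7 mm and 7.16 degrees, less where a joint would pass 70% of its speed; a pose out of reach is approached as far as the arm can. A call with a gripper value outside its range is refused whole. The fingers move at their own pace and stop on an object; the grip force is fixed at half the most. Time passes only in rows, so rows that do not move let the fingers close. It gives the time, the measured TCP pose, the force and the opening at its end, in the units of the state.
- ctrl.read_state(): the state, without advancing time (a new reading comes with each control period).
- ctrl.get_image(name): name is "scene" or "top" or "wrist"; returns the picture (480x640x3 uint8, blue, green, red); there is no depth.
- ctrl.calibration(name): a dict with "fovy" (degrees; the focal length in pixels is half the picture's height over the tangent of half this angle, whatever the lens; pixels are square), "cx", "cy" (the principal point, pixels), "k1" (the pictures are not rectified: a ray, as slopes to the right and down, at radius r is drawn at 1 + k1 r^2 times it, then the intrinsics apply), "cam_to_world" (4x4, takes a point from camera to world coordinates); the wrist camera has in their place "T_tool_cam" (4x4, takes a point from camera to tool coordinates, whose origin is the TCP and whose axes are the tool frame's). Camera axes: x right, y up, looking along -z (the intrinsics and any distortion apply to the point x, -y, -z); pixel columns grow to the right and rows downward; lengths in mm; the calibration is good to about 2 mm. A picture is of the moment at which its call begins: read the wrist's pose just before it. calibration takes no time and is no camera call.
- ctrl.finish_job(): hands the job in, once; it reports no verdict.
Trained networks look in the newest picture that a camera, given by its name, has taken for a name from the list of things; names that differ only in an ending like _2 or _b are one class to them, and where a whole thing is asked for, a point or a joint stands for the part that bears it (a point fixed in the world has none). Each returns a list of dicts, best first, with "conf" (0 to 1); they miss things now and then, are a little off and sometimes report something else, mostly with a low value. They report only what shows in the picture. A call takes as long as a camera call. They do not tell look-alikes from the thing itself.
- ctrl.spot_in(label, camera): "centre" ([x, y, z] in mm, in world coordinates, good to about 4 mm: the middle of the surface that is visible of it).
The state is a dict: "clock": time; "qpos": joint angles; "qd": joint speeds; "tau": joint torques, N m; "eef_pos": TCP position; "tool_rot": TCP orientation; "force": force on the tool from outside, world axes, zero at the start; "torque": the same for the moment, N m; "width": finger opening in mm.
Only numpy, scipy, OpenCV 4.12 (cv2) and the standard library are available. Lean on these libraries where they do the work, as an engineer would, in place of code of your own. Each camera call takes 0.05 s, during which the arm holds its last target.

### The job

On the sloping deck of the plywood model, slip the large open spanner onto the screw's hex collar and let its handle come up against the wooden stop dowel so that the screw cannot turn, then turn the locknut above it clockwise until it is tight. After that take the spanner off again and lay it flat on the desk; leave the small spanner, the mouse and the phone where they are.

Things in the scene. Friction and masses are not known exactly. Their poses are not given: they have to be found in the camera images.
- deck_foot (a point): Fixed point where the screw's axis meets the top face of the model's deck, a plywood plane that slopes up at 30 deg away from the robot (the model may stand turned a little). Axes: x up the slope along the face, y across the slope to the left, z square to the face along the screw's axis. The deck spans x -85..165 mm, y -120..120 mm; this point is 75 mm above the desk; under the deck is plywood framing down to the desk. Heights below are measured along this z
- collar (a point): Point on the screw's axis, 5 mm above the deck, turning with the screw. The screw is steel and stays upright on the deck: a hexagonal collar 30 mm across flats, 0-14 mm above the deck, below the locknut; a threaded end 18 mm thick up to 48 mm. Axes: z along the screw, away from the deck; the collar's flats face its +-y and every 60 deg from there. The screw turns on this axis with little friction (0.05 N m, no stops) and takes the same turn as the nut unless it is held
- nut_mid (a point): Centre of the steel locknut, a hexagon 32 mm across flats, 16-42 mm above the deck (this point 29 mm), turning with the nut. Axes: z along the screw, away from the deck; flats face its +-y and every 60 deg from there. It does not move along the axis
- locknut (a joint): Turn of the locknut relative to the screw, rad: grows as the nut turns clockwise seen from above the deck, starts between 0.5 and 1.2, tight against a hard end at 1.9. Turning it on the screw takes 0.2 N m, more than the screw's own friction, so it only changes while the screw is held; it stays where it is left
- dowel_top (a point): Centre of the top of the stop dowel, a plain wooden pin 16 mm thick and 22 mm high, fixed on the deck at x 90, y -107 mm in the axes of deck_foot. The handle of the spanner on the collar meets it when the handle points about 42 deg to the right (clockwise) of straight up the slope. Set on the collar with its handle up the slope, left of the dowel, the spanner lies on the deck by itself and is not pulled off by its weight
- house_top (a point): Centre of the top of a small plywood block house fixed on the deck: 85 mm along x, 32 mm along y, 50 mm high, centred at x 105, y 101 mm in the axes of deck_foot: an obstacle
- spanner_grip (a point): Centre, half-way up, of the block handle of the large spanner (loose, 0.08-0.15 kg, 30 mm high overall, starts flat on the desk left or right of the model, handle end roughly away from the robot). The block, to be gripped across, is 52 mm along x, 20 mm along y, and 0-30 mm above the spanner's underside (this point 15 mm). x points to the tail, z up. The flat shank, 20 mm wide and 10 mm thick, goes on to x = 62 mm; the open mouth lies at x = -90 mm
- spanner_mouth (a point): Centre of the large spanner's open mouth, where the screw's axis passes when it is on the collar; 90 mm from the block's centre and 5 mm above the underside. Same axes as spanner_grip: the mouth opens to -x. Mouth 32.5 mm wide, flared to about 40 mm at the jaw ends 24 mm out from this point; the throat is 18.5 mm behind it; head 55 mm wide and 10 mm thick. It goes on sideways, sliding along the deck beneath the nut with jaws parallel to two flats
- small_spanner: Smaller spanner of the same form, 140 mm long, 37 mm head, 19 mm mouth (does not fit): leave alone. Origin under the centre of its block handle, x to the tail
- mouse: White computer mouse, 118 x 58 x 26 mm, loose on the desk: leave alone. Origin at the centre of its underside
- phone: Flat phone, 150 x 74 x 10 mm, loose on the desk: leave alone. Origin at the centre of its underside
Mind the look-alikes: they are no part of the job. What is shaped like the part that bears spanner_grip but green is not meant.

How it is judged:
By the outcome, as a careful person would: the job done as asked, in the order asked, and still so for the second after the job is handed in, with the robot touching nothing.
It also fails if it takes over 67 s, if anything falls off the work surface, if the arm or the gripper's body presses on something with over 40 N, if the wrist force passes 120 N, or if a joint passes its speed limit or range.

## Working session

There is one attempt and no reset: what is moved stays moved. The work goes in short steps, Python scripts to look and compute and a tool call to move; the robot and the scene stay as the last step left them, time stands still between calls to the robot, and variables do not carry over. Pictures are saved under pics/ and viewed, and the job is handed in when it is done.

Besides the shell and the picture viewer there is one more tool, called after "Call:" as name([rows], argument=value, ...), one row to a line, values as JSON. arm_command: Moves the arm, as the interface text tells. Its arguments: {"type":"object","properties":{"series":{"type":"array"}},"required":["series"]}

```bash
mkdir -p pics; ls; python3 - <<'E'
from cell import ctrl
import cv2
s=ctrl.read_state();print(s)
for n in ("scene","top","wrist"):
    im=ctrl.get_image(n);cv2.imwrite(f"pics/{n}0.png",im);c=ctrl.calibration(n);print(n,c)
for l in ("collar","nut_mid","dowel_top","house_top","spanner_grip","small_spanner","mouse","phone"):
    for cam in ("scene","top"):
        print(l,cam,[(round(d["conf"],2),[round(float(v)) for v in d["centre"]]) for d in ctrl.spot_in(l,cam)])
E
```

```text
pics
{'clock': 0.0, 'qpos': array([ 1.25217587,  0.62932862,  0.03843889,  1.51835945, -0.02698537,
        0.9962806 , -0.02002689]), 'qd': array([ 1.29358482e-04, -1.06075919e-03, -3.77118891e-04,  2.12547549e-04,
       -2.86789186e-03,  8.11664485e-05,  2.60446948e-04]), 'tau': array([-2.82457968e-04, -5.63406730e+01,  1.22636531e+00, -1.93445492e+01,
        1.10581471e-02,  1.04657272e-02,  2.28264162e-05]), 'eef_pos': array([ 162.46106234, -628.73723744,  230.4031043 ]), 'tool_rot': array([-1.5525696 ,  1.56893825,  1.84182727]), 'force': array([-0.20085667,  0.11687237,  0.64997595]), 'torque': array([ 0.02732889, -0.00180725, -0.02576263]), 'width': 85.48899318330284}
scene {'fovy': 55.97658066488313, 'cx': 317.14357574006567, 'cy': 245.1359669295043, 'k1': -0.07789716247595911, 'cam_to_world': array([[ 4.04645794e-01, -6.90484770e-01,  5.99576988e-01,
         1.02701072e+03],
       [ 9.14469121e-01,  3.07560325e-01, -2.62969338e-01,
        -2.41852610e+02],
       [-2.82977065e-03,  6.54704078e-01,  7.55879993e-01,
         7.87502585e+02],
       [ 0.00000000e+00,  0.00
[... 1015 characters left out ...]
8, [521, -5, 106]), (0.51, [587, 1, 122])]
collar top [(0.71, [506, -7, 116])]
nut_mid scene [(0.78, [513, -10, 112])]
nut_mid top []
dowel_top scene [(0.77, [590, 4, 122])]
dowel_top top [(0.73, [555, 3, 106])]
house_top scene [(0.87, [589, 1, 123])]
house_top top [(0.79, [560, 3, 99])]
spanner_grip scene [(0.93, [333, 182, 9]), (0.83, [424, -344, 13])]
spanner_grip top [(0.95, [327, 170, 9]), (0.75, [403, -348, 9])]
small_spanner scene [(0.56, [443, 316, 7])]
small_spanner top [(0.63, [427, 320, 13]), (0.6, [402, -343, 12]), (0.29, [559, 4, 101])]
mouse scene [(0.92, [661, 286, 32])]
mouse top [(0.62, [650, 293, 23])]
phone scene [(0.72, [658, -341, 9])]
phone top [(0.81, [653, -336, 13])]
```

View pics/scene0.png

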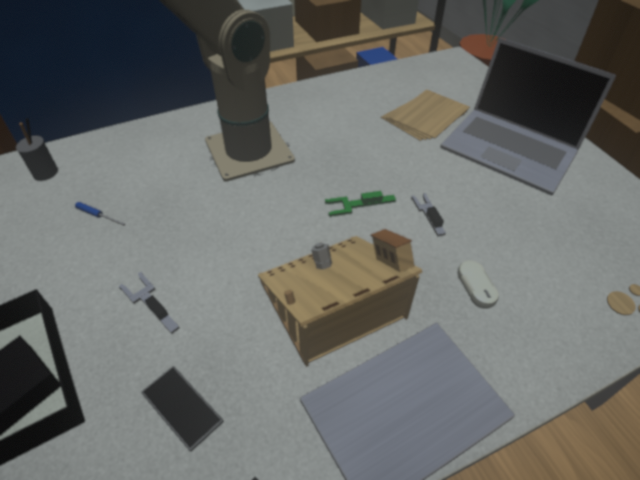

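View pics/top0.png

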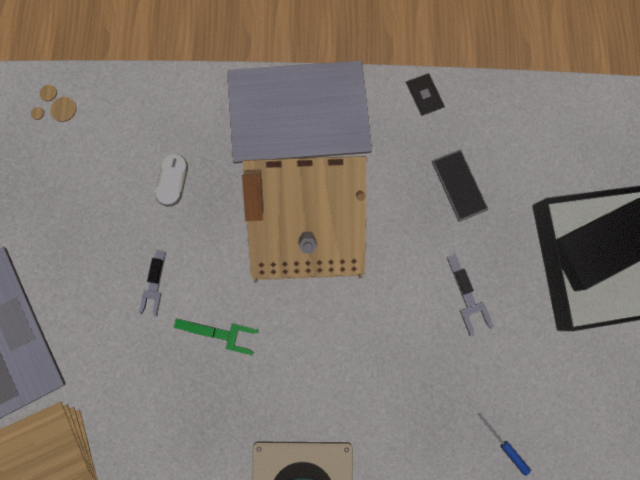

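View pics/wrist0.png

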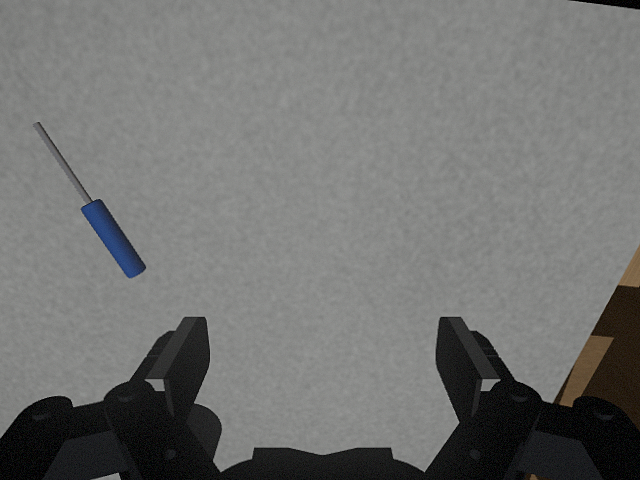

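```bash
python3 - <<'E'
import cv2
t=cv2.imread("pics/top0.png");s=cv2.imread("pics/scene0.png")
cv2.imwrite("pics/t_model.png",cv2.resize(t[145:295,225:385],None,fx=5,fy=5,interpolation=cv2.INTER_CUBIC)[:,:800][:600*2])
cv2.imwrite("pics/t_model.png",cv2.resize(t[145:293,230:380],None,fx=4,fy=4,interpolation=cv2.INTER_CUBIC))
cv2.imwrite("pics/t_sp.png",cv2.resize(t[245:345,430:510],None,fx=6,fy=6,interpolation=cv2.INTER_CUBIC))
cv2.imwrite("pics/s_model.png",cv2.resize(s[220:370,245:435],None,fx=4,fy=4,interpolation=cv2.INTER_CUBIC))
cv2.imwrite("pics/s_sp.png",cv2.resize(s[260:340,110:190],None,fx=7,fy=7,interpolation=cv2.INTER_CUBIC))
E
```

```text
(no output)
```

View pics/t_model.png

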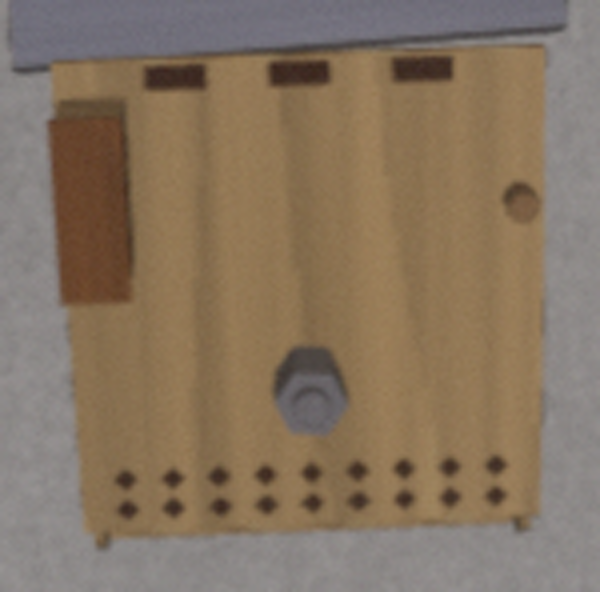

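View pics/t_sp.png

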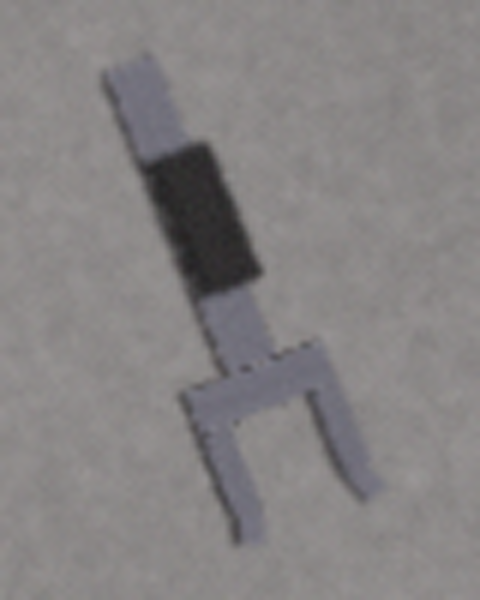

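View pics/s_model.png

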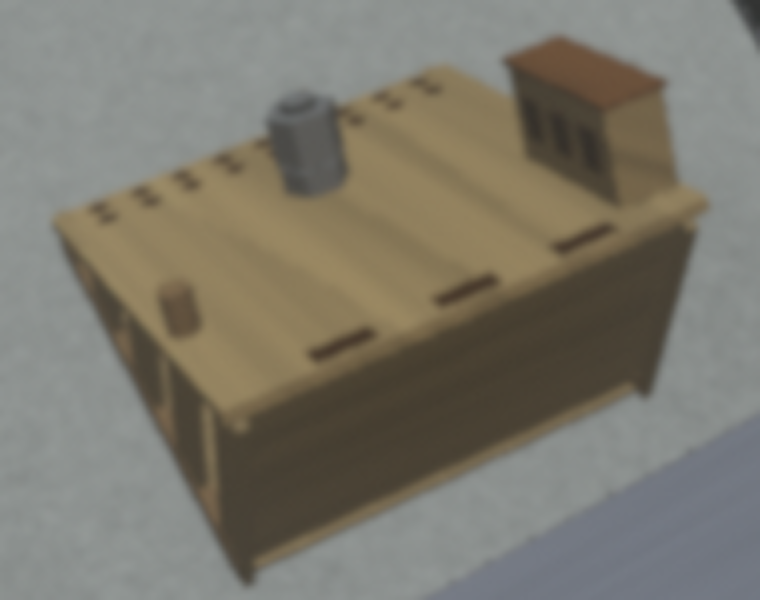

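View pics/s_sp.png

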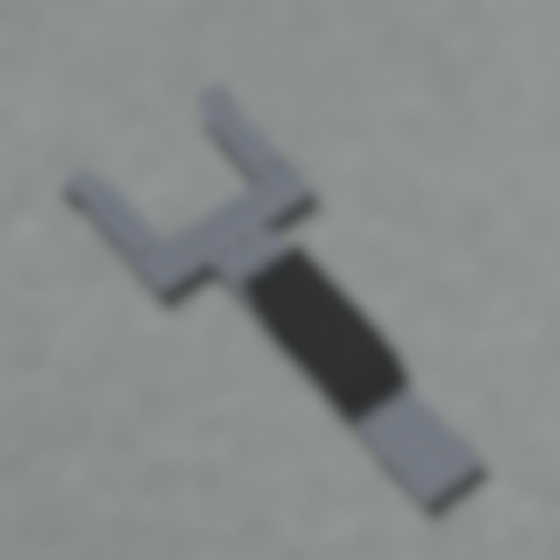

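```bash
cat > h.py <<'E'
import numpy as np
from scipy.spatial.transform import Rotation as R
from scipy.optimize import least_squares
from cell import ctrl
def intr(c): return 240/np.tan(np.radians(c["fovy"]/2))
def cam_T(name,state=None):
    c=ctrl.calibration(name)
    if name!="wrist": return c,c["cam_to_world"]
    T=np.eye(4);T[:3,:3]=R.from_euler("xyz",state["tool_rot"]).as_matrix();T[:3,3]=state["eef_pos"]
    return c,T@c["T_tool_cam"]
def project(P,c,T):
    P=np.atleast_2d(P); q=(P-T[:3,3])@T[:3,:3]
    a=q[:,0]/-q[:,2]; b=-q[:,1]/-q[:,2]; k=1+c["k1"]*(a*a+b*b); f=intr(c)
    return np.c_[c["cx"]+f*a*k,c["cy"]+f*b*k]
def ray(uv,c,T):
    f=intr(c); d=np.array([(uv[0]-c["cx"])/f,(uv[1]-c["cy"])/f]); p=d.copy()
    for _ in range(20): p=d/(1+c["k1"]*(p@p))
    return T[:3,:3]@np.array([p[0],-p[1],-1.0]),T[:3,3]
def onz(uv,z,c,T):
    d,o=ray(uv,c,T); return o+d*(z-o[2])/d[2]
def deckR(yaw): # columns: x up slope, y left, z normal
    return (R.from_euler("z",yaw)*R.from_euler("y",-np.pi/6)).as_matrix()
def crop(u,v,x0,y0,f): return ((u+.5)/f-.5+x0,(v+.5)/f-.5+y0)
E
python3 - <<'E'
from h import *
mod={"top":[((52,62),(165,120,0)),((545,46),(165,-120,0)),((540,518),(-85,-120,0)),((86,536),(-85,120,0)),((524,206),(90,-107,22)),((311,404),(0,0,48))],
"scene":[((57,218),(-85,-120,0)),((230,412),(165,-120,0)),((708,205),(165,120,0)),((440,66),(-85,120,0)),((174,288),(90,-107,22)),((297,102),(0,0,48))]}
org={"top":(230,145,4),"scene":(245,220,4)}
def res(p,cams,full=False):
    M=deckR(p[2]);o=np.array([p[0],p[1],75.]);r=[]
    for cam in cams:
        c,T=cam_T(cam)
        P=np.array([o+M@np.array(q[1]) for q in mod[cam]]); uv=np.array([crop(*q[0],*org[cam]) for q in mod[cam]])
        r.append(project(P,c,T)-uv)
    return np.concatenate(r) if full else np.concatenate(r).ravel()
for cams in (["top"],["scene"],["top","scene"]):
    s=least_squares(res,[500,0,0],args=(cams,),loss="soft_l1"); print(cams,s.x.round(4),np.degrees(s.x[2]).round(2)); print(res(s.x,cams,True).round(1).tolist())
# spanner
bl={"top":([(145,165),(208,143),(262,270),(203,300)],[(103,75),(152,55)],[(248,545),(372,497)],(430,245,6))}
c,T=cam_T("top")
for pts,z in ((bl["top"][0],30),(bl["top"][1],10),(bl["top"][2],10)):
    W=np.array([onz(crop(*p,*bl["top"][3]),z,c,T) for p in pts]);print(W.round(1).tolist(),W.mean(0).round(1))
c,T=cam_T("scene")
for pts,z in (([(250,290),(300,250),(408,380),(357,418)],30),([(432,515),(485,470)],5),([(75,185),(215,95)],10)):
    W=np.array([onz(crop(*p,110,260,7),z,c,T) for p in pts]);print("s",W.round(1).tolist(),W.mean(0).round(1))
E
```

```text
['top'] [ 5.184422e+02 -1.646300e+00  5.440000e-02] 3.12
[[-0.6, 0.1], [0.3, -0.2], [0.4, -0.8], [-0.6, -0.6], [0.2, 0.4], [0.2, 1.0]]
['scene'] [ 5.186703e+02 -2.905800e+00  5.460000e-02] 3.13
[[-1.5, 0.4], [-2.0, 0.5], [0.8, -1.6], [1.8, -0.3], [0.2, 0.5], [0.2, -0.7]]
['top', 'scene'] [ 5.185334e+02 -2.131700e+00  5.490000e-02] 3.14
[[-0.4, 0.1], [0.6, -0.2], [0.6, -0.8], [-0.4, -0.6], [0.4, 0.4], [0.5, 0.9], [-1.2, 0.2], [-1.6, 0.3], [1.1, -1.8], [2.0, -0.5], [0.6, 0.3], [0.5, -0.9]]
[[456.6, -315.3, 30.0], [464.7, -338.3, 30.0], [419.9, -356.4, 30.0], [409.1, -334.8, 30.0]] [ 437.6 -336.2   30. ]
[[491.1, -306.6, 10.0], [498.6, -324.9, 10.0]] [ 494.8 -315.8   10. ]
[[323.5, -354.9, 10.0], [340.5, -400.7, 10.0]] [ 332.  -377.8   10. ]
s [[421.4, -357.8, 30.0], [413.1, -341.6, 30.0], [470.5, -321.4, 30.0], [477.2, -337.4, 30.0]] [ 445.6 -339.5   30. ]
s [[499.7, -327.2, 5.0], [491.2, -309.9, 5.0]] [ 495.5 -318.5    5. ]
s [[344.4, -404.4, 10.0], [326.9, -358.1, 10.0]] [ 335.7 -381.3   10. ]
```

```bash
cat >> h.py <<'E'
def pose(s=None):
    s=s or ctrl.read_state(); return np.array(s["eef_pos"]),R.from_euler("xyz",s["tool_rot"]).as_matrix(),s
def goto(p,M,s=None):
    """print total shift cm and rotvec deg from current to target, min rows"""
    p0,M0,s=pose(s); d=(np.array(p)-p0)/10; rv=np.degrees(R.from_matrix(M@M0.T).as_rotvec())
    n=max(np.linalg.norm(d)/4.17,np.linalg.norm(rv)/7.16)
    print("shift cm",d.round(2),"rotvec deg",rv.round(2),"min rows",round(n,1)); return d,rv
FOOT=np.array([518.5,-2.1,75.]);YAW=0.0547;D=deckR(YAW)
E
python3 - <<'E'
from h import *
p,M,s=pose();print(p,M.round(3))
c,T=cam_T("wrist",s)
print(T.round(3))
E
```

```text
[ 162.59420777 -629.3492102   231.32525649] [[ 0.     0.25  -0.968]
 [-0.    -0.968 -0.25 ]
 [-1.     0.    -0.   ]]
[[ 2.51000e-01  9.14000e-01  3.19000e-01  2.44793e+02]
 [-9.68000e-01  2.38000e-01  8.20000e-02 -6.07979e+02]
 [-1.00000e-03 -3.29000e-01  9.44000e-01  3.74107e+02]
 [ 0.00000e+00  0.00000e+00  0.00000e+00  1.00000e+00]]
```

Call:
arm_command([
  [1,1.95,3.48,-0.2,0,0,-0.8],
  [1,1.95,3.48,-0.2,0,0,-0.8],
  [1,1.95,3.48,-0.2,0,0,-0.8],
  [1,1.95,3.48,-0.2,0,0,-0.8],
  [1,1.95,3.48,-0.2,0,0,-0.8],
  [1,1.95,3.48,-0.2,0,0,-0.8],
  [1,1.95,3.48,-0.2,0,0,-0.8],
  [1,1.95,3.48,-0.2,0,0,-0.8],
  [1,1.95,3.48,-0.2,0,0,-0.8],
  [1,1.95,3.48,-0.2,0,0,-0.8],
  [1,1.95,3.48,-0.2,0,0,-0.8],
  [1,1.95,3.48,-0.2,0,0,-0.8],
  [1,1.95,3.48,-0.2,0,0,-0.8],
  [1,1.95,3.48,-0.2,0,0,-0.8],
  [1,1.95,3.48,-0.2,0,0,-0.8],
  [1,1.95,3.48,-0.2,0,0,-0.8],
  [1,1.95,3.48,-0.2,0,0,-0.8],
  [1,1.95,3.48,-0.2,0,0,-0.8],
  [1,0,0,0,0,0,0],
  [1,0,0,0,0,0,0],
])

```text
clock: 2.62
eef_pos: [514.5, 0.0, 195.1]
tool_rot: [-2.163, 1.57, 0.986]
force: [-0.4, -0.9, 0.2]
width: 85.7
```

```bash
cat >> h.py <<'E'
import cv2
def snap(cam,fn):
    s=ctrl.read_state(); im=ctrl.get_image(cam); cv2.imwrite("pics/"+fn,im); return s,im
E
python3 - <<'E'
from h import *
import pickle
s,im=snap("wrist","w1.png");pickle.dump(s,open("w1.pkl","wb"))
print(s["clock"],s["eef_pos"],s["qpos"])
c,T=cam_T("wrist",s)
for P in ((0,0,0),(0,0,14),(0,0,42),(0,0,48),(90,-107,22)): print(P,project(FOOT+D@np.array(P),c,T).round(1))
u,v=project(FOOT+D@np.array((0,0,20)),c,T)[0].astype(int)
cv2.imwrite("pics/w1c.png",cv2.resize(im[max(0,v-75):v+75,u-80:u+80],None,fx=4,fy=4,interpolation=cv2.INTER_CUBIC));print(u-80,v-75)
E
```

```text
2.6167 [5.14523427e+02 4.78128455e-02 1.95130608e+02] [-0.09948879  0.48504953  0.06529508  1.93392414 -0.04716799  0.72347686
 -1.5697611 ]
(0, 0, 0) [[325.8 221.6]]
(0, 0, 14) [[326.4 237.1]]
(0, 0, 42) [[327.7 271.6]]
(0, 0, 48) [[328.  279.7]]
(90, -107, 22) [[544.9 117.3]]
246 169
```

View pics/w1.png

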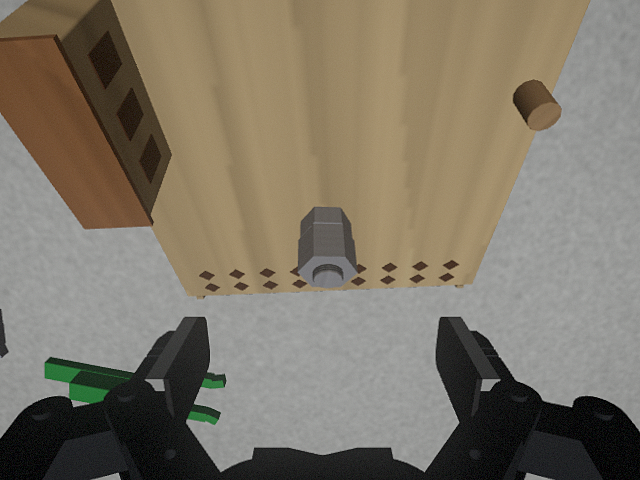

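View pics/w1c.png

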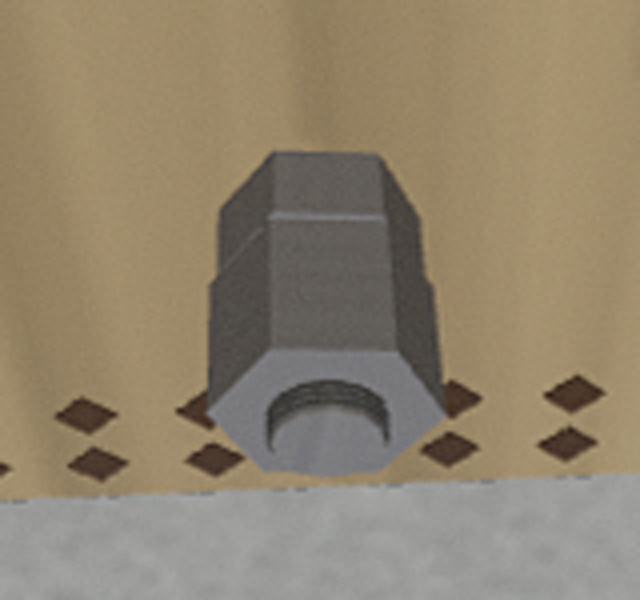

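```bash
python3 - <<'E'
from h import *
import pickle
s=pickle.load(open("w1.pkl","rb"));c,T=cam_T("wrist",s)
O=(246,169,4)
# screen: collar bottom corners and nut corners; angles
obs=[((275,152),15/np.cos(np.pi/6),0,30),((379,153),15/np.cos(np.pi/6),0,-30),((219,210),15/np.cos(np.pi/6),0,90),((421,216),15/np.cos(np.pi/6),0,-90)]
nut=[((273,351),16/np.cos(np.pi/6),42,30),((398,352),16/np.cos(np.pi/6),42,-30),((208,412),16/np.cos(np.pi/6),42,90),((445,415),16/np.cos(np.pi/6),42,-90),((262,469),16/np.cos(np.pi/6),42,150),((387,468),16/np.cos(np.pi/6),42,-150)]
oth=[((200*4,0),)]
dp=[((537-246)*4+1.5,(117-169)*4+1.5)]
def P(p,r,z,a): 
    a=np.radians(a); return r*np.cos(a),r*np.sin(a),z
def res(p,full=False):
    M=deckR(p[2]);o=np.array([p[0],p[1],75.]);out=[]
    for lst,off in ((obs,p[3]),(nut,p[4])):
        for uv,r,z,a in lst:
            out.append(project(o+M@np.array(P(p,r,z,a+np.degrees(off))),c,T)[0]-crop(*uv,*O))
    out.append(project(o+M@np.array((90,-107,22)),c,T)[0]-np.array((542.5,116)))
    out=np.array(out); return out if full else out.ravel()
s2=least_squares(res,[518,-2,0.05,0,0]);print(s2.x[:2],np.degrees(s2.x[2:]));print(res(s2.x,True).round(1).tolist())
def res2(q): return res([q[0],q[1],YAW,q[2],q[3]])
s3=least_squares(res2,[518,-2,0,0]);print(s3.x[:2],np.degrees(s3.x[2:]))
E
python3 - <<'E'
import cv2
im=cv2.imread("pics/w1.png");cv2.imwrite("pics/w1d.png",cv2.resize(im[60:160,480:620],None,fx=5,fy=5,interpolation=cv2.INTER_CUBIC))
E
```

```text
[518.16340079  -1.93672948] [ 3.74172671 -6.91693805 -5.45606184]
[[-0.3, -0.6], [0.1, -0.0], [-0.2, 0.2], [-0.2, 0.1], [-0.4, -0.4], [-0.1, -0.5], [0.1, 0.4], [0.8, -0.1], [0.9, 0.8], [-1.7, 1.1], [0.7, -0.4]]
[518.34968976  -1.97219291] [-6.18206125 -4.84940537]
```

View pics/w1d.png

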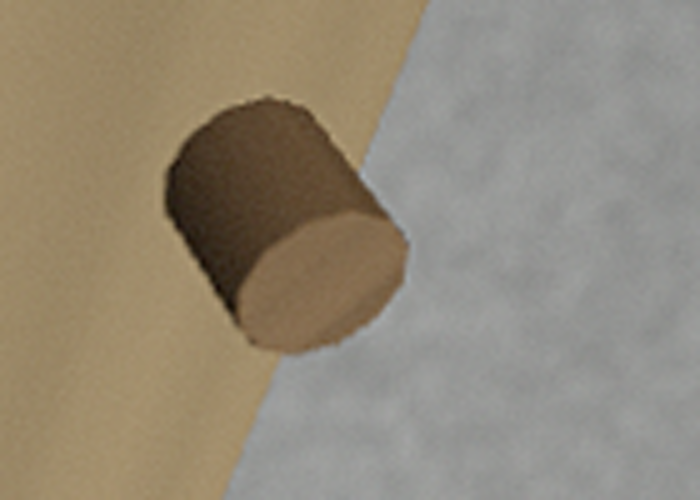

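```bash
cat >> h.py <<'E'
def deskM(yaw): # tool down, tool z along tail yaw
    z=np.array([np.cos(yaw),np.sin(yaw),0]);x=np.array([0,0,-1.]);return np.c_[x,np.cross(z,x),z]
E
python3 - <<'E'
from h import *
p,M,s=pose();print(M.round(3))
goto([437.3,-339.2,150],deskM(np.radians(21.2)))
E
```

```text
[[-0.     0.004 -1.   ]
 [-0.    -1.    -0.004]
 [-1.     0.     0.   ]]
shift cm [ -7.63 -33.68  -4.52] rotvec deg [-2.0000e-02 -3.0000e-02 -1.5901e+02] min rows 22.2
```

Call:
arm_command([
  [1,-0.38,-1.68,0,0,0,7],
  [1,-0.38,-1.68,0,0,0,7],
  [1,-0.38,-1.68,0,0,0,7],
  [1,-0.38,-1.68,0,0,0,7],
  [1,-0.38,-1.68,0,0,0,7],
  [1,-0.38,-1.68,0,0,0,7],
  [1,-0.38,-1.68,0,0,0,7],
  [1,-0.38,-1.68,0,0,0,7],
  [1,-0.38,-1.68,0,0,0,7],
  [1,-0.38,-1.68,0,0,0,7],
  [1,-0.38,-1.68,0,0,0,7],
  [1,-0.38,-1.68,0,0,0,7],
  [1,-0.38,-1.68,0,0,0,7],
  [1,-0.38,-1.68,0,0,0,7],
  [1,-0.38,-1.68,0,0,0,7],
  [1,-0.38,-1.68,0,0,0,7],
  [1,-0.38,-1.68,0,0,0,7],
  [1,-0.38,-1.68,0,0,0,7],
  [1,-0.38,-1.68,0,0,0,7],
  [1,-0.38,-1.68,0,0,0,7],
])

```text
clock: 4.33
eef_pos: [435.0, -341.6, 195.3]
tool_rot: [-1.841, 1.569, -2.536]
force: [0.6, -0.8, 0.4]
width: 85.6
```

Call:
arm_command([
  [1,0,0,-0.5,0,0,6.8],
  [1,0,0,-0.5,0,0,6.8],
  [1,0,0,-0.5,0,0,6.8],
  [1,0,0,-0.5,0,0,6.8],
  [1,0,0,-0.5,0,0,6.8],
  [1,0,0,-0.5,0,0,6.8],
  [1,0,0,-0.5,0,0,6.8],
  [1,0,0,-0.5,0,0,6.8],
  [1,0,0,-0.5,0,0,6.8],
  [1,0,0,0,0,0,0],
  [1,0,0,0,0,0,0],
])

```text
clock: 5.25
eef_pos: [435.8, -340.2, 149.9]
tool_rot: [2.757, 1.569, 3.123]
force: [-0.8, -0.4, 0.4]
width: 85.2
```

```bash
python3 - <<'E'
from h import *
s,im=snap("wrist","w2.png");print(s["clock"],s["eef_pos"],s["qpos"].round(2))
goto([437.3,-339.2,150],deskM(np.radians(21.2)),s)
c,T=cam_T("wrist",s)
ux=np.array([np.cos(np.radians(21.2)),np.sin(np.radians(21.2)),0]);uy=np.array([-ux[1],ux[0],0]);G=np.array([437.3,-339.2,0])
for P in ((-26,10,30),(-26,-10,30),(26,10,30),(26,-10,30),(62,10,10),(62,-10,10),(-108.5,27.5,10),(-90,0,10)): print(P,project(G+ux*P[0]+uy*P[1]+[0,0,P[2]],c,T).round(0))
E
```

```text
5.25 [ 435.7674081  -340.19688133  149.92611297] [ 1.14  0.74 -0.86  1.86  0.72  0.89  1.87]
shift cm [0.15 0.1  0.01] rotvec deg [-0.   -0.1   0.24] min rows 0.0
(-26, 10, 30) [[337. 193.]]
(-26, -10, 30) [[307. 193.]]
(26, 10, 30) [[336. 265.]]
(26, -10, 30) [[308. 265.]]
(62, 10, 10) [[335. 297.]]
(62, -10, 10) [[310. 297.]]
(-108.5, 27.5, 10) [[364.  61.]]
(-90, 0, 10) [[322.  91.]]
```

View pics/w2.png

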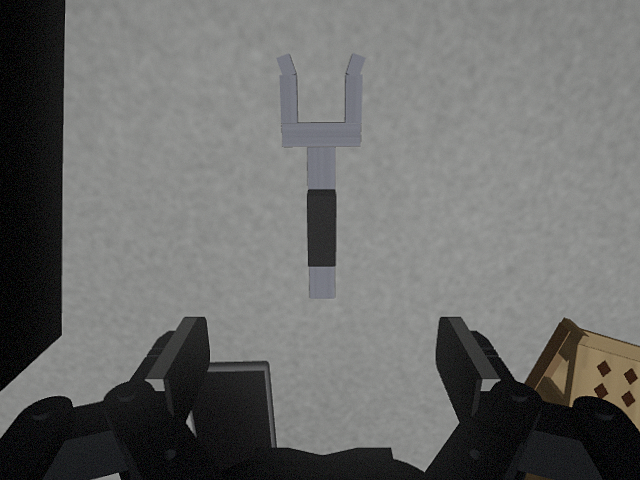

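Call:
arm_command([
  [1,0.15,0.1,-3,0,0,0.2],
  [1,0,0,-3,0,0,0],
  [1,0,0,-3,0,0,0],
  [1,0,0,-3,0,0,0],
  [1,0,0,-2,0,0,0],
  [1,0,0,-0.5,0,0,0],
  [1,0,0,0,0,0,0],
  [0,0,0,0,0,0,0],
  [0,0,0,0,0,0,0],
  [0,0,0,0,0,0,0],
  [0,0,0,0,0,0,0],
  [0,0,0,0,0,0,0],
  [0,0,0,0,0,0,0],
  [0,0,0,0,0,0,0],
  [0,0,0,0,0,0,0],
])

```text
clock: 6.55
eef_pos: [439.6, -338.4, 6.2]
tool_rot: [-1.3, 1.569, -0.925]
force: [-1.0, 0.3, 5.6]
width: 18.9
```

```bash
cat >> h.py <<'E'
FOOT=np.array([518.4,-2.0,75.]);YAW=np.radians(3.25);D=deckR(YAW)
def deckM(th): # tool onto deck, tool z along handle angle th (deg from upslope, ccw)
    t=np.radians(th); z=D@np.array([np.cos(t),np.sin(t),0]);x=-D[:,2];return np.c_[x,np.cross(z,x),z]
def deckP(al,th,h,perp=0):
    t=np.radians(th); return FOOT+D@np.array([al*np.cos(t)-perp*np.sin(t),al*np.sin(t)+perp*np.cos(t),h])
E
python3 - <<'E'
from h import *
s=ctrl.read_state();s=dict(s)
print(s["qpos"].round(2))
goto(deckP(140,-30,110),deckM(-30),s)
print(deckP(140,-30,110),deckP(140,-30,8))
E
```

```text
[ 1.02  0.93 -0.67  1.92  0.97  0.65  1.67]
shift cm [13.27 26.93 22.47] rotvec deg [ 14.28 -27.41 -47.07] min rows 9.0
[572.28807866 -69.05277756 230.88457268] [623.20605386 -66.1614454  142.5499815 ]
```

Call:
arm_command([
  [0,0,0,1,0,0,0],
  [0,0,0,3,0,0,0],
  [0,0,0,4,0,0,0],
  [0,0,0,4,0,0,0],
  [0,0,0,3,0,0,0],
  [0,1.105,2.245,0.62,1.19,-2.285,-3.92],
  [0,1.105,2.245,0.62,1.19,-2.285,-3.92],
  [0,1.105,2.245,0.62,1.19,-2.285,-3.92],
  [0,1.105,2.245,0.62,1.19,-2.285,-3.92],
  [0,1.105,2.245,0.62,1.19,-2.285,-3.92],
  [0,1.105,2.245,0.62,1.19,-2.285,-3.92],
  [0,1.105,2.245,0.62,1.19,-2.285,-3.92],
  [0,1.105,2.245,0.62,1.19,-2.285,-3.92],
  [0,1.105,2.245,0.62,1.19,-2.285,-3.92],
  [0,1.105,2.245,0.62,1.19,-2.285,-3.92],
  [0,1.105,2.245,0.62,1.19,-2.285,-3.92],
  [0,1.105,2.245,0.62,1.19,-2.285,-3.92],
  [0,0,0,0,0,0,0],
  [0,0,0,0,0,0,0],
])

```text
clock: 8.13
eef_pos: [555.2, -100.6, 220.2]
tool_rot: [0.459, 1.11, 0.094]
force: [0.4, 0.1, -0.9]
width: 18.8
```

```bash
python3 - <<'E'
from h import *
s,im=snap("wrist","w3.png");print(s["clock"],s["eef_pos"],s["width"],s["qpos"].round(2),s["force"].round(1),s["torque"].round(2))
goto(deckP(140,-30,110),deckM(-30),s)
c,T=cam_T("wrist",s);p,M,_=pose(s)
for P in ((-108.5+0,27.5,10),(-90,16.25,10),(-114,20,10),(-90,-16.25,10),(-26,10,30),(26,10,30),(-71.5,0,10)): 
    print(P,project(p+M@np.array([6.2-P[2],P[1],P[0]]),c,T).round(1))
print(project(FOOT+D@np.array([0,0,42]),c,T))
E
```

```text
8.1333 [ 555.23181472 -100.61476549  220.2344788 ] 18.785183650488815 [ 0.73  0.46 -0.71  2.17  0.91  0.24  0.49] [ 0.4  0.1 -0.9] [-0.09  0.63 -0.02]
shift cm [1.71 3.16 1.07] rotvec deg [ 2.   -3.48 -5.36] min rows 0.9
(-108.5, 27.5, 10) [[410.4  16.1]]
(-90, 16.25, 10) [[371.6  79.9]]
(-114, 20, 10) [[387.   -4.1]]
(-90, -16.25, 10) [[270.9  79.8]]
(-26, 10, 30) [[351.7 286.9]]
(26, 10, 30) [[348.1 413.7]]
(-71.5, 0, 10) [[321.3 138.4]]
[[427.57912339   3.52492185]]
```

View pics/w3.png

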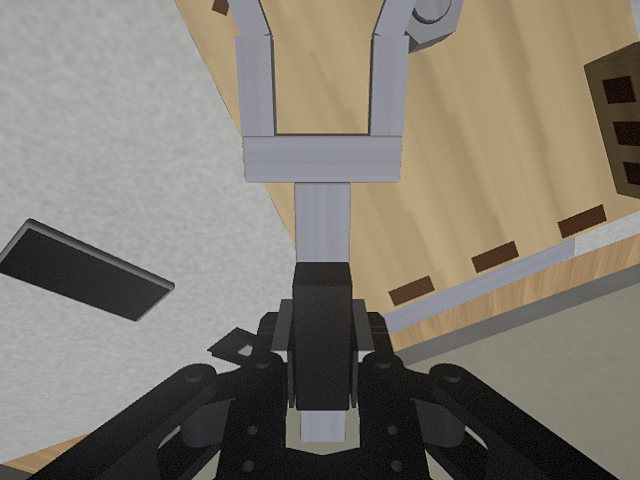

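```bash
cat > kin.py <<'E'
from h import *
import pickle,itertools
from scipy.spatial.transform import Rotation as R
def Rs(q,sg):
    r=[];M=np.eye(3)
    for i,a in enumerate("zyzyzyz"):
        M=M@R.from_euler(a,sg[i]*q[i]).as_matrix(); r.append(M)
    return r
E
python3 - <<'E'
from kin import *
s0=dict(qpos=np.array([1.252,.628,.038,1.517,-.027,.996,-.02]),eef_pos=np.array([162.603,-629.347,231.313]),tool_rot=np.array([-1.5525696,1.56893825,1.84182727]))
s1=pickle.load(open("w1.pkl","rb"));s3=dict(ctrl.read_state());pickle.dump(s3,open("w3.pkl","wb"))
S=[s0,s1,s3]
Ms=[R.from_euler("xyz",s["tool_rot"]).as_matrix() for s in S]
best=[]
for sg in itertools.product((1,-1),repeat=7):
    C=[Rs(s["qpos"],sg)[-1].T@M for s,M in zip(S,Ms)]
    e=np.abs(C[0]-C[1]).max()+np.abs(C[0]-C[2]).max(); best.append((e,sg,C[0].round(2).tolist()))
best.sort(key=lambda t:t[0]);[print(b) for b in best[:4]]
sg=best[0][1]
def fk(q,p):
    h,L1,a1,L2,a2,L3,b=p; r=Rs(q,sg); ex=np.array([1,0,0]);ez=np.array([0,0,1.])
    return h*ez+r[2]@(L1*ez+a1*ex)+r[4]@(L2*ez-b*ex)+r[6]@(L3*ez)+r[5]@(a2*ex)
def f(p): return np.concatenate([fk(s["qpos"],p)-s["eef_pos"] for s in S])
o=least_squares(f,[330,350,0,350,0,250,0]);print(o.x.round(1),f(o.x).round(1))
E
```

```text
(np.float64(0.00589488697907695), (-1, 1, -1, 1, -1, 1, -1), [[0.0, -1.0, 0.0], [-0.0, -0.0, -1.0], [1.0, 0.0, -0.0]])
(np.float64(0.7142398328989917), (-1, -1, -1, -1, -1, -1, -1), [[0.0, -1.0, 0.0], [0.0, -0.0, -1.0], [1.0, 0.0, 0.0]])
(np.float64(0.9143410200247463), (-1, 1, 1, 1, -1, 1, -1), [[0.0, -1.0, 0.06], [-0.04, -0.06, -1.0], [1.0, -0.0, -0.04]])
(np.float64(1.0758802124717042), (-1, -1, 1, -1, -1, -1, -1), [[0.0, -1.0, 0.06], [0.05, -0.06, -1.0], [1.0, 0.01, 0.04]])
[1524.1 -404.9  743.8  835.   159.1 -316.4 -469.5] [ 2.2 -1.2 -2.8 -2.  -1.1  4.6  0.3  1.2 -1.8]
```

```bash
cat >> kin.py <<'E'
sg=(-1,1,-1,1,-1,1,-1); CT=np.array([[0,-1,0],[0,0,-1],[1.,0,0]])
ex=np.array([1,0,0]);ez=np.array([0,0,1.])
def fk(q,p):
    h,L1,a1,L2,a2,L3,b=p; r=Rs(q,sg)
    return h*ez+r[2]@(L1*ez+a1*ex)+r[4]@(L2*ez-b*ex)+r[6]@(L3*ez)+r[5]@(a2*ex), r[6]@CT
E
python3 - <<'E'
from kin import *
S=[([1.252,.628,.038,1.517,-.027,.996,-.02],[162.603,-629.347,231.313],1)]
for n in("w1","w3"):
    s=pickle.load(open(n+".pkl","rb"));S.append((s["qpos"],s["eef_pos"],1))
S.append(([1.14,.74,-.86,1.86,.72,.89,1.87],[435.8,-340.2,149.9],.3))
S.append(([1.02,.93,-.67,1.92,.97,.65,1.67],[439.6,-338.4,6.2],.3))
p0=np.array([330,350,0,350,0,250,0.])
for w in (.001,.01,.03):
  f=lambda p:np.concatenate([(fk(q,p)[0]-np.array(e))*k for q,e,k in S]+[(p-p0)*w])
  o=least_squares(f,p0);print(o.x.round(1),f(o.x)[:15].round(1))
f=lambda z:np.concatenate([(fk(q,[z[0],z[1],0,z[2],0,z[3],0])[0]-np.array(e))*k for q,e,k in S])
o=least_squares(f,[330,350,350,250]);print(o.x.round(1),f(o.x).round(1))
E
```

```text
[327.2 559.4  30.4 391.6  24.1 307.9 -14.7] [27.5  7.4 -2.2 -3.6 28.5  1.7  0.2  0.7 -1.2  5.1  4.2  3.   4.2  2.1
  2.4]
[327.4 559.1  30.8 391.7  24.2 307.6 -14.8] [27.4  7.4 -2.2 -3.6 28.5  1.7  0.1  0.7 -1.2  5.1  4.3  3.1  4.2  2.2
  2.4]
[329.1 556.7  33.2 391.9  24.7 305.3 -15.5] [27.3  7.5 -2.3 -3.4 28.4  1.8  0.1  0.6 -1.2  5.3  4.6  3.2  4.2  2.5
  2.6]
[272.7 591.8 359.9 330.9] [28.3  7.8 -5.9 -1.4 29.4  0.6 -2.1  9.5  4.9  2.3 -0.4  0.4  6.  -2.5
  1. ]
```

```bash
sed -i '/^def fk/,$d' kin.py; cat >> kin.py <<'E'
def fk(q,p):
    r=Rs(q,sg)
    h,L1,a1,L2,b,L3,a2,y1,y2,y3=p
    return h*ez+r[1]@np.array([0,y1,0])+r[2]@np.array([a1,0,L1])+r[3]@np.array([0,y2,0])+r[4]@np.array([-b,0,L2])+r[5]@np.array([a2,y3,0])+r[6]@(L3*ez), r[6]@CT
E
python3 - <<'E'
from kin import *
S=[([1.252,.628,.038,1.517,-.027,.996,-.02],[162.603,-629.347,231.313],1)]
for n in("w1","w3"):
    s=pickle.load(open(n+".pkl","rb"));S.append((s["qpos"],s["eef_pos"],1))
S.append(([1.14,.74,-.86,1.86,.72,.89,1.87],[435.8,-340.2,149.9],.3))
S.append(([1.02,.93,-.67,1.92,.97,.65,1.67],[439.6,-338.4,6.2],.3))
p0=np.array([330,400,0,400,0,300,0.,0,0,0])
for w in (.003,.01):
  f=lambda p:np.concatenate([(fk(q,p)[0]-np.array(e))*k for q,e,k in S]+[(p-p0)*w])
  o=least_squares(f,p0);print(o.x.round(1),f(o.x)[:15].round(1))
# Rizon4 guess: h=365,L1~ 65 y..., 
np.save("kp.npy",o.x)
E
```

```text
[ 3.353e+02  5.595e+02 -2.000e-01  3.800e+02  2.000e-01  3.512e+02
 -1.200e+00 -1.090e+01 -1.780e+01  5.000e-01] [ 0.2  0.   0.   0.  -0.2  0.1  0.  -0.1 -0.1 -0.3  0.5 -0.5  0.5 -0.2
  0.5]
[ 3.354e+02  5.592e+02  1.000e-01  3.801e+02  1.000e-01  3.507e+02
 -1.100e+00 -1.090e+01 -1.780e+01  4.000e-01] [ 0.2  0.   0.   0.  -0.2  0.1  0.  -0.1 -0.1 -0.3  0.5 -0.5  0.5 -0.2
  0.5]
```

```bash
cat >> kin.py <<'E'
KP=np.load("kp.npy")
LO=np.array([-3.06,-.37,-1.25,.18,-1.1,.23,-2.94]);HI=np.array([3.06,2.12,1.32,2.47,4.24,1.98,2.94])
def ik(p,M,q0,w=0.02,m=0.03):
    def f(q):
        a,B=fk(q,KP); return np.concatenate([(a-p)/50,R.from_matrix(B.T@M).as_rotvec()*5,w*(q-q0)])
    o=least_squares(f,np.clip(q0,LO+m,HI-m),bounds=(LO+m,HI-m)); a,B=fk(o.x,KP)
    return o.x,np.linalg.norm(a-p),np.degrees(np.linalg.norm(R.from_matrix(B.T@M).as_rotvec()))
E
python3 - <<'E'
from kin import *
q=np.array(ctrl.read_state()["qpos"])
rng=np.random.default_rng(0)
T=[("cur",*pose()[:2]),("above",deckP(140,-30,110),deckM(-30)),("start",deckP(138,-30,8),deckM(-30)),("start0",deckP(138,0,8),deckM(0)),("on",deckP(90,-30,8),deckM(-30)),("dow",deckP(90,-42,8),deckM(-42)),
("nut49",deckP(0,0,14),deckM(49-90)),("nut-11",deckP(0,0,14),deckM(-11-90)),("desk",[437,-339,30],deskM(np.radians(21)))]
for n,p,M in T:
    sols=[]
    for k in range(25):
        x,e,a=ik(np.array(p),M,rng.uniform(LO,HI) if k else q,w=1e-3)
        if e<2 and a<1: sols.append(x)
    sols=np.array(sols); print(n,len(sols)); 
    if len(sols):
        mg=np.minimum(sols-LO,HI-sols).min(1); i=np.argsort(-mg)[:2]; print(sols[i].round(2),mg[i].round(2)); 
    x,e,a=ik(np.array(p),M,q,w=1e-3);print("  near",x.round(2),round(e,1),round(a,2))
E
```

```text
cur 13
[[ 0.9   0.54 -0.97  2.17  1.16  0.38  0.26]
 [ 0.81  0.49 -0.83  2.17  1.05  0.3   0.36]] [0.15 0.07]
  near [ 0.76  0.47 -0.75  2.17  0.96  0.26  0.44] 0.0 0.0
above 8
[[ 0.92  0.61 -1.18  2.19  1.45  0.54 -0.18]
 [ 0.69  0.46 -0.77  2.2   1.33  0.26 -0.09]] [0.07 0.03]
  near [ 0.69  0.46 -0.77  2.2   1.33  0.26 -0.09] 0.0 0.0
start 16
[[ 0.7   0.76 -0.91  2.16  1.83  0.51 -0.5 ]
 [ 0.73  0.79 -0.98  2.16  1.81  0.56 -0.47]] [0.28 0.27]
  near [ 0.73  0.79 -0.98  2.16  1.81  0.56 -0.47] 0.0 0.0
start0 18
[[ 0.54  0.74 -0.9   2.14  1.77  0.56 -0.06]
 [ 0.55  0.75 -0.92  2.13  1.77  0.58 -0.05]] [0.33 0.33]
  near [ 0.52  0.73 -0.88  2.14  1.78  0.54 -0.07] 0.0 0.0
on 11
[[ 0.6   0.73 -0.8   2.27  2.1   0.51 -0.85]
 [ 0.56  0.71 -0.74  2.27  2.15  0.47 -0.9 ]] [0.2 0.2]
  near [ 0.75  0.87 -1.1   2.27  1.94  0.73 -0.63] 0.0 0.0
dow 12
[[ 0.76  0.84 -1.02  2.29  2.01  0.66 -0.89]
 [ 0.67  0.77 -0.86  2.29  2.11  0.54 -1.02]] [0.18 0.18]
  near [ 0.81  0.91 -1.14  2.29  1.95  0.77 -0.81] 0.0 0.0
nut49 0
  near [ 0.69  0.99 -1.22  2.44  2.01  0.99 -1.03] 5.8 1.77
nut-11 0
  near [ 0.69  0.99 -1.22  2.44  2.01  0.99 -2.08] 5.8 1.77
desk 12
[[ 1.07  0.92 -0.75  1.92  0.96  0.72  1.66]
 [ 0.91  0.84 -0.47  1.92  0.7   0.55  1.89]] [0.49 0.32]
  near [ 1.07  0.92 -0.75  1.92  0.96  0.72  1.66] 0.0 0.0
```

```bash
cat >> kin.py <<'E'
def deckMt(th,tilt=0): # tilt deg: less forward tilt (rotate about deck y)
    return D@R.from_euler("y",np.radians(tilt)).as_matrix()@D.T@deckM(th)
def sim(q,p1,M1,n):
    """follow straight path with small-step IK; report worst margin/err"""
    p0,M0=fk(q,KP); rv=R.from_matrix(M1@M0.T).as_rotvec(); w=(9,None);me=0
    for i in range(1,n+1):
        pt=p0+(p1-p0)*i/n; Mt=R.from_rotvec(rv*i/n).as_matrix()@M0
        q,e,a=ik(pt,Mt,q,w=3e-3,m=0.005); mg=np.minimum(q-LO,HI-q)
        if mg.min()<w[0]: w=(mg.min(),int(mg.argmin())+1)
        me=max(me,e,a*2)
    return q,w,me
E
python3 - <<'E'
from kin import *
q=np.array(ctrl.read_state()["qpos"])
for t in (0,3,6,10):
  for h in (40,60,80):
    x,w,e=sim(q,deckP(138,-30,h),deckMt(-30,t),10);print(t,h,x.round(2),w,round(e,2))
print()
for t in (2,4,6,8):
  for ya in (49,20,-11,-71+180,-71):
    r=[]
    for q0 in ([.75,.87,-1.1,2.27,1.94,.73,-.63],[-.1,.5,0,2.3,0,.4,0],[.2,.6,-.3,2.4,.5,.4,-.5]):
      for dj in (0,2,-2):
        q1=np.array(q0);q1[6]+=dj
        x,ee,a=ik(deckP(0,0,14),deckMt(ya-90,t),q1,w=1e-3,m=.02)
        if ee<1 and a<.5: r.append((np.minimum(x-LO,HI-x).min(),x))
    if r: b=max(r,key=lambda z:z[0]);print(t,ya,len(r),b[0].round(2),b[1].round(2))
    else: print(t,ya,"none")
E
```

```text
0 40 [ 0.63  0.63 -0.76  2.18  1.78  0.35 -0.51] (np.float64(0.005000000000000032), 6) 0.0
0 60 [ 0.63  0.57 -0.73  2.19  1.7   0.3  -0.44] (np.float64(0.00500000000039183), 6) 0.0
0 80 [ 0.62  0.51 -0.7   2.2   1.58  0.26 -0.34] (np.float64(0.005000000000000032), 6) 0.0
3 40 [ 0.51  0.58 -0.58  2.13  1.48  0.24 -0.23] (np.float64(0.005000000000000032), 6) 0.0
3 60 [ 0.52  0.53 -0.59  2.14  1.33  0.24 -0.09] (np.float64(0.005000000000000032), 6) 0.0
3 80 [ 0.55  0.49 -0.6   2.15  1.17  0.24  0.06] (np.float64(0.005000000000000032), 6) 0.0
6 40 [ 0.44  0.56 -0.5   2.09  1.06  0.24  0.17] (np.float64(0.005000021215916861), 6) 0.0
6 60 [ 0.48  0.53 -0.53  2.1   0.96  0.26  0.27] (np.float64(0.0104240333659672), 6) 0.0
6 80 [ 0.54  0.5  -0.61  2.1   0.91  0.3   0.32] (np.float64(0.01509365434925053), 6) 0.0
10 40 [ 0.51  0.59 -0.61  2.02  0.89  0.38  0.34] (np.float64(0.022444175300045915), 6) 0.0
10 60 [ 0.55  0.56 -0.66  2.03  0.85  0.41  0.38] (np.float64(0.026940645526164514), 6) 0.0
10 80 [ 0.6   0.53 -0.72  2.04  0.81  0.44  0.41] (np.float64(0.031391915702253886), 6) 0.0

2 49 8 0
[... 423 characters left out ...]
2  1.98  0.88 -2.08]
4 109 7 0.05 [ 0.65  0.92 -1.13  2.42  1.98  0.88  0.01]
4 -71 3 0.04 [ 0.42  0.73 -0.7   2.43  2.26  0.57  2.83]
6 49 8 0.08 [ 0.67  0.93 -1.17  2.39  1.89  0.88 -0.94]
6 20 8 0.08 [ 0.6   0.85 -1.02  2.39  1.95  0.75 -1.53]
6 -11 7 0.08 [ 0.63  0.88 -1.07  2.39  1.93  0.8  -2.04]
6 109 7 0.08 [ 0.62  0.87 -1.06  2.39  1.93  0.79  0.05]
6 -71 3 0.07 [ 0.34  0.69 -0.56  2.4   2.28  0.45  2.8 ]
8 49 8 0.11 [ 0.65  0.9  -1.12  2.36  1.82  0.82 -0.89]
8 20 8 0.11 [ 0.66  0.9  -1.13  2.36  1.82  0.83 -1.39]
8 -11 8 0.11 [ 0.6   0.83 -1.    2.36  1.87  0.71 -1.99]
8 109 7 0.11 [ 0.59  0.83 -0.99  2.36  1.87  0.7   0.1 ]
8 -71 8 0.07 [ 0.19  0.64 -0.34  2.37  2.42  0.3   2.65]
```

```bash
python3 - <<'E'
from kin import *
q=np.array(ctrl.read_state()["qpos"])
goto(deckP(138,-30,60),deckMt(-30,10))
x,w,e=sim(q,deckP(138,-30,60),deckMt(-30,10),10);print(x.round(2),w)
for t,h in((5,30),(0,9)):
  x,w,e=sim(x,deckP(138,-30,h),deckMt(-30,t),10);print(t,h,x.round(2),w,round(e,2))
x,w,e=sim(x,deckP(90,-30,9),deckMt(-30,0),10);print(x.round(2),w,round(e,2))
x,w,e=sim(x,deckP(90,-42,9),deckMt(-42,0),10);print(x.round(2),w,round(e,2))
E
```

```text
shift cm [ 4.05  3.48 -3.33] rotvec deg [ 0.96  6.45 -5.37] min rows 1.5
[ 0.55  0.56 -0.66  2.03  0.85  0.41  0.38] (np.float64(0.026940645526164514), 6)
5 30 [ 0.46  0.59 -0.52  2.1   1.27  0.24 -0.03] (np.float64(0.005000000000000032), 6) 0.0
0 9 [ 0.58  0.68 -0.71  2.16  1.92  0.36 -0.63] (np.float64(0.005000014073388653), 6) 0.0
[ 0.61  0.74 -0.83  2.27  2.08  0.52 -0.82] (np.float64(0.14806456311536217), 6) 0.0
[ 0.69  0.78 -0.89  2.29  2.09  0.56 -0.99] (np.float64(0.17902284395608925), 4) 0.0
```

Call:
arm_command([
  [0,1.0,0.87,-0.83,0.24,1.61,-1.34],
  [0,1.0,0.87,-0.83,0.24,1.61,-1.34],
  [0,1.0,0.87,-0.83,0.24,1.61,-1.34],
  [0,1.0,0.87,-0.83,0.24,1.61,-1.34],
  [0,0,0,0,0,0,0],
  [0,0,0,0,0,0,0],
])

```text
clock: 8.68
eef_pos: [595.7, -66.5, 186.2]
tool_rot: [0.528, 1.222, 0.061]
force: [-0.5, 0.3, -1.2]
width: 19.1
```

```bash
python3 - <<'E'
from kin import *
s,im=snap("wrist","w4.png");q=np.array(s["qpos"]);print(s["clock"],s["eef_pos"],q.round(2))
goto(deckP(138,-30,60),deckMt(-30,10),s)
print("next");goto(deckP(138,-30,30),deckMt(-30,4),s)
x,w,e=sim(q,deckP(138,-30,30),deckMt(-30,4),10);print(x.round(2),w)
c,T=cam_T("wrist",s);p,M,_=pose(s)
for P in ((-90,16.25,10),(-90,-16.25,10),(-71.5,16.25,10),(-71.5,-16.25,10),(-26,10,30),): 
    print(P,project(p+M@np.array([6.2-P[2],P[1],P[0]]),c,T).round(1))
E
```

```text
8.6833 [595.67035842 -66.46219993 186.21612897] [ 0.55  0.56 -0.66  2.03  0.85  0.41  0.38]
shift cm [ 0.   -0.03  0.05] rotvec deg [-0.09  0.    0.01] min rows 0.0
next
shift cm [ 1.5   0.06 -2.55] rotvec deg [ 0.25 -5.99  0.01] min rows 0.8
[ 0.48  0.59 -0.54  2.11  1.41  0.24 -0.16] (np.float64(0.005000000000000032), 6)
(-90, 16.25, 10) [[371.7  80. ]]
(-90, -16.25, 10) [[271.   79.9]]
(-71.5, 16.25, 10) [[369.5 138.5]]
(-71.5, -16.25, 10) [[273.1 138.5]]
(-26, 10, 30) [[351.8 287. ]]
```

View pics/w4.png

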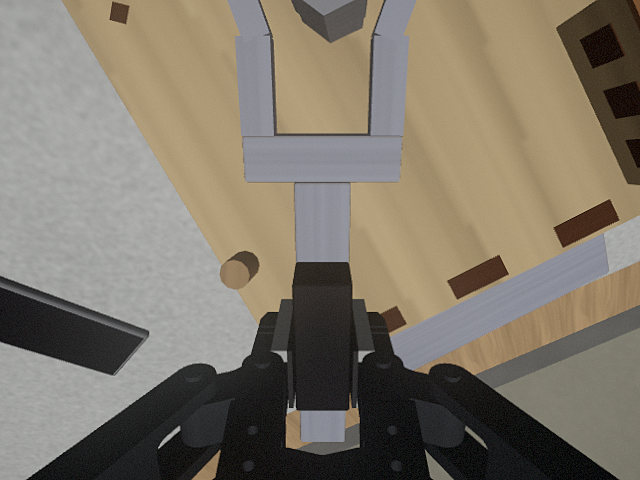

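Call:
arm_command([
  [0,0.3,0.01,-0.51,0.05,-1.2,0],
  [0,0.3,0.01,-0.51,0.05,-1.2,0],
  [0,0.3,0.01,-0.51,0.05,-1.2,0],
  [0,0.3,0.01,-0.51,0.05,-1.2,0],
  [0,0.3,0.01,-0.51,0.05,-1.2,0],
  [0,0,0,0,0,0,0],
  [0,0,0,0,0,0,0],
])

```text
clock: 9.32
eef_pos: [609.1, -67.3, 161.7]
tool_rot: [0.52, 1.12, 0.052]
force: [-0.2, -0.0, -1.4]
width: 18.6
```

```bash
python3 - <<'E'
from kin import *
s=ctrl.read_state();q=np.array(s["qpos"]);print(s["clock"],s["eef_pos"],q.round(3))
goto(deckP(138,-30,30),deckMt(-30,4),s)
print("next");goto(deckP(138,-30,9),deckMt(-30,0.5),s)
x,w,e=sim(q,deckP(138,-30,9),deckMt(-30,.5),10);print(x.round(2),w)
E
```

```text
9.3167 [609.06100283 -67.30037181 161.67060717] [ 0.48   0.589 -0.546  2.116  1.392  0.239 -0.15 ]
shift cm [ 0.16  0.14 -0.09] rotvec deg [ 0.1  -0.17  0.11] min rows 0.1
next
shift cm [ 1.21  0.2  -1.91] rotvec deg [ 0.29 -3.67  0.12] min rows 0.5
[ 0.57  0.68 -0.69  2.15  1.89  0.34 -0.6 ] (np.float64(0.005000013011456028), 6)
```

Call:
arm_command([
  [0,0.2,0.033,-0.32,0.05,-0.61,0.02],
  [0,0.2,0.033,-0.32,0.05,-0.61,0.02],
  [0,0.2,0.033,-0.32,0.05,-0.61,0.02],
  [0,0.2,0.033,-0.32,0.05,-0.61,0.02],
  [0,0.2,0.033,-0.32,0.05,-0.61,0.02],
  [0,0.2,0.033,-0.32,0.05,-0.61,0.02],
  [0,0,0,0,0,0,0],
  [0,0,0,0,0,0,0],
])

```text
clock: 9.98
eef_pos: [621.9, -64.8, 142.7]
tool_rot: [0.525, 1.055, 0.057]
force: [0.3, -0.3, -0.8]
width: 19.2
```

```bash
python3 - <<'E'
from kin import *
s,im=snap("wrist","w5.png");q=np.array(s["qpos"]);print(s["clock"],s["eef_pos"],q.round(3),s["force"].round(1))
print("end start");goto(deckP(138,-30,9),deckMt(-30,0.5),s)
print("next");goto(deckP(91,-30,9),deckMt(-30,0.5),s)
x,w,e=sim(q,deckP(91,-30,9),deckMt(-30,.5),10);print(x.round(2),w)
c,T=cam_T("wrist",s)
for k in range(6):
    a=np.radians(-6.2+30+60*k); print(k,project(FOOT+D@np.array([16/np.cos(np.pi/6)*np.cos(a),16/np.cos(np.pi/6)*np.sin(a),42]),c,T).round(0))
E
```

```text
9.9833 [621.87194734 -64.83120575 142.73657123] [ 0.557  0.673 -0.669  2.153  1.905  0.334 -0.624] [ 0.3 -0.3 -0.8]
end start
shift cm [-0.07 -0.04 -0.02] rotvec deg [-0.03  0.02  0.02] min rows 0.0
next
shift cm [-3.72  2.1  -2.05] rotvec deg [-0.03  0.02  0.02] min rows 1.1
[ 0.6   0.73 -0.8   2.26  2.07  0.49 -0.81] (np.float64(0.11984731910764004), 6)
0 [[ 383. -102.]]
1 [[ 396. -203.]]
2 [[ 326. -269.]]
3 [[ 246. -223.]]
4 [[ 242. -120.]]
5 [[309. -64.]]
```

View pics/w5.png

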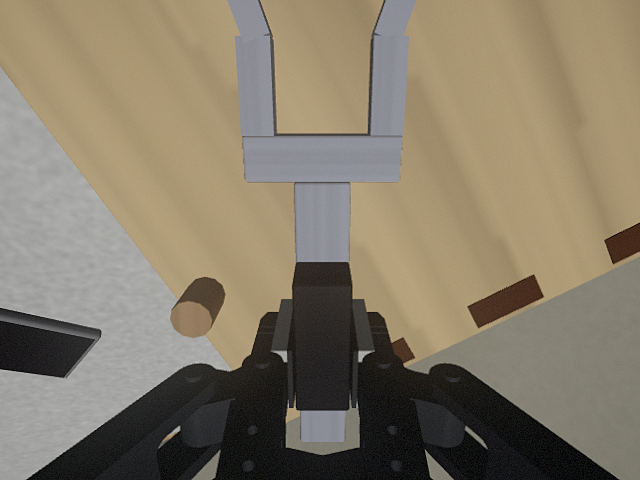

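Call:
arm_command([
  [0,-0.46,0.22,-0.24,0,0,0],
  [0,-0.4,0.22,-0.22,0,0,0],
  [0,-0.4,0.22,-0.22,0,0,0],
  [0,-0.4,0.22,-0.22,0,0,0],
  [0,-0.4,0.22,-0.22,0,0,0],
  [0,0,0,0,0,0,0],
])

```text
clock: 10.53
eef_pos: [600.3, -52.1, 130.7]
tool_rot: [0.527, 1.056, 0.062]
force: [0.1, -0.6, -1.2]
width: 19.1
```

```bash
python3 - <<'E'
from kin import *
s,im=snap("wrist","w6.png");q=np.array(s["qpos"]);print(s["clock"],s["eef_pos"],q.round(3),s["force"].round(1),s["torque"].round(2))
goto(deckP(91,-30,9),deckMt(-30,0.5),s)
E
```

```text
10.5333 [600.29390984 -52.08393639 130.73524431] [ 0.587  0.705 -0.751  2.218  2.013  0.423 -0.743] [ 0.1 -0.6 -1.2] [-0.01  0.68 -0.  ]
shift cm [-1.57  0.83 -0.85] rotvec deg [-0.09 -0.02 -0.13] min rows 0.5
```

View pics/w6.png

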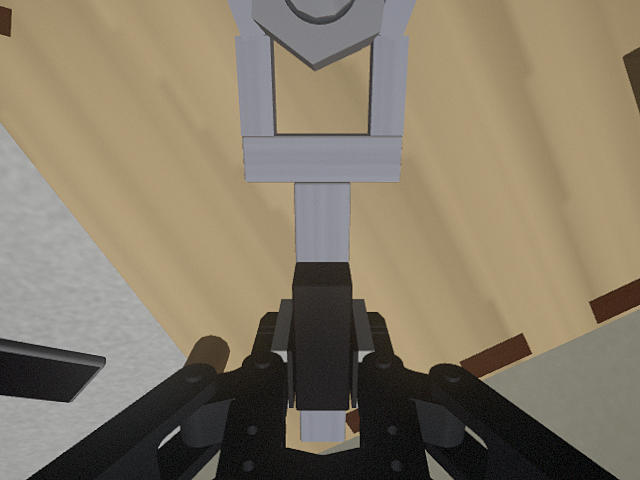

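Call:
arm_command([
  [0,-0.32,0.154,-0.174,0,0,0],
  [0,-0.32,0.154,-0.174,0,0,0],
  [0,-0.32,0.154,-0.174,0,0,0],
  [0,-0.32,0.154,-0.174,0,0,0],
  [0,-0.32,0.154,-0.174,0,0,0],
  [0,0,0,0,0,0,0],
])

```text
clock: 11.08
eef_pos: [584.9, -44.3, 122.4]
tool_rot: [0.527, 1.055, 0.062]
force: [-0.1, 1.6, -1.6]
width: 18.7
```

```bash
python3 - <<'E'
from kin import *
s,im=snap("wrist","w7.png");q=np.array(s["qpos"]);print(s["clock"],s["eef_pos"],q.round(3),s["force"].round(1),s["torque"].round(2))
goto(deckP(91,-30,9),deckMt(-30,0.5),s)
E
```

```text
11.0833 [584.9150377  -44.29036653 122.36963262] [ 0.601  0.729 -0.799  2.264  2.076  0.489 -0.817] [-0.1  1.6 -1.6] [0.2  0.66 0.09]
shift cm [-0.03  0.05 -0.02] rotvec deg [-0.11  0.04 -0.13] min rows 0.0
```

View pics/w7.png

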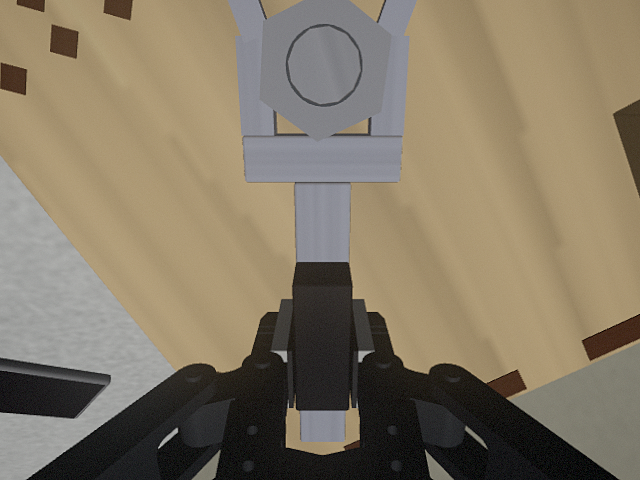

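```bash
python3 - <<'E'
from kin import *
s=ctrl.read_state()
a=goto(deckP(91,-30,7),deckMt(-30,0.5),s)
# chords
p=deckP(91,-30,7)
for th in (-33,-36,-39,-41.5):
    p2=deckP(91,th,7);print(th,((p2-p)/10).round(3),np.degrees(R.from_matrix(deckMt(th,0)@deckMt(-30,0).T).as_rotvec()).round(2));p=p2
E
```

```text
shift cm [ 0.04  0.07 -0.21] rotvec deg [-0.1   0.05 -0.13] min rows 0.1
-33 [-0.192 -0.418 -0.124] [ 1.5   0.09 -2.6 ]
-36 [-0.211 -0.405 -0.135] [ 3.    0.17 -5.2 ]
-39 [-0.229 -0.392 -0.145] [ 4.49  0.26 -7.79]
-41.5 [-0.205 -0.315 -0.128] [ 5.74  0.33 -9.96]
```

Call:
arm_command([
  [0,0.04,0.03,-0.2,0,0,0],
  [0,-0.19,-0.42,-0.12,1.5,0.09,-2.6],
  [0,-0.21,-0.4,-0.135,1.5,0.09,-2.6],
  [0,-0.23,-0.39,-0.145,1.5,0.09,-2.6],
  [0,-0.2,-0.315,-0.13,1.25,0.07,-2.2],
  [0,0,0,0,0,0,0],
  [0,0,0,0,0,0,0],
])

```text
clock: 11.72
eef_pos: [578.1, -60.3, 115.5]
tool_rot: [0.728, 1.054, 0.061]
force: [0.0, 0.8, -1.1]
width: 18.6
```

```bash
python3 - <<'E'
from kin import *
s,im=snap("wrist","w8.png");q=np.array(s["qpos"]);print(s["clock"],s["eef_pos"],q.round(3),s["force"].round(1),s["torque"].round(2))
goto(deckP(91,-41.5,7),deckMt(-41.5,0.5),s)
print((D.T@s["force"]).round(1))
goto(deckP(91,-42.5,7),deckMt(-42.5,0.5),s)
E
```

```text
11.7167 [578.05781389 -60.28240256 115.50153465] [ 0.676  0.769 -0.862  2.279  2.086  0.533 -0.98 ] [ 0.   0.8 -1.1] [0.1  0.59 0.03]
shift cm [-0.08  0.12 -0.04] rotvec deg [-0.1   0.12 -0.09] min rows 0.0
[-0.5  0.8 -1. ]
shift cm [-0.17 -0.   -0.09] rotvec deg [ 0.39  0.15 -0.96] min rows 0.1
```

View pics/w8.png

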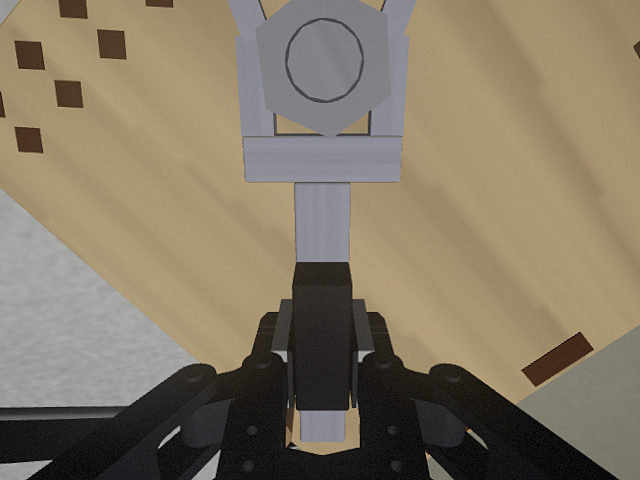

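```bash
cat > nutfit.py <<'E'
from kin import *
def nutang(s,pts,zs=42):
    c,T=cam_T("wrist",s)
    def f(p):
        a=np.radians(p[0]+30+60*np.arange(6)); r=16/np.cos(np.pi/6)
        P=np.array([FOOT+D@np.array([r*np.cos(t)+p[1],r*np.sin(t)+p[2],zs]) for t in a]); uv=project(P,c,T)
        out=[]
        for q in pts:
            d=uv-np.array(q); out.append(d[np.argmin((d**2).sum(1))])
        return np.array(out).ravel()
    best=min((least_squares(f,[a0,0,0]) for a0 in (-25,-15,-5,5,15,25)),key=lambda o:o.cost)
    return best.x,f(best.x).round(1)
E
python3 - <<'E'
from nutfit import *
s=ctrl.read_state()
print(nutang(s,[(332,136),(391,99),(386,10),(267,105),(256,31)]))
p=dict(s)
# plan
q=np.array(s["qpos"])
x,w,e=sim(q,deckP(91,-42.5,50),deckMt(-42.5,4),8);print("retreat t4",x.round(2),w,round(e,2))
x,w,e=sim(q,deckP(91,-42.5,70),deckMt(-42.5,12),8);print("retreat t12",x.round(2),w,round(e,2))
for ya in (109,49):
  y,w,e=sim(x,deckP(0,0,75),deckMt(ya-90,14),20);print(ya,"hover",y.round(2),w,round(e,2))
  y,w,e=sim(y,deckP(0,0,40),deckMt(ya-90,8),10);print("mid",y.round(2),w,round(e,2))
  y,w,e=sim(y,deckP(0,0,14),deckMt(ya-90,4),10);print("nut",y.round(2),w,round(e,2))
  y,w,e=sim(y,deckP(0,0,14),deckMt(ya-90-60,4),10);print("turned",y.round(2),w,round(e,2))
E
```

```text
(array([-5.49547264,  0.06589646,  0.68092061]), array([-0.1,  1.7,  0.1, -4.9,  1.2,  3.3, -0.6,  2.6, -0.7, -2.5]))
retreat t4 [ 0.62  0.6  -0.74  2.26  1.77  0.35 -0.75] (np.float64(0.11595275660042695), 6) 0.0
retreat t12 [ 0.7   0.61 -0.9   2.14  1.12  0.51 -0.12] (np.float64(0.11607749233832673), 6) 0.0
109 hover [ 0.63  0.65 -1.    2.3   1.38  0.58  0.52] (np.float64(0.16584013478159987), 4) 0.0
mid [ 0.61  0.76 -1.01  2.38  1.81  0.66  0.13] (np.float64(0.09013840477106827), 4) 0.0
nut [ 0.61  0.87 -1.04  2.42  2.02  0.8  -0.04] (np.float64(0.04756638339297492), 4) 0.0
turned [ 0.7   0.99 -1.24  2.42  1.93  0.99 -0.97] (np.float64(0.006854325309099574), 3) 0.0
49 hover [ 0.52  0.58 -0.82  2.31  1.34  0.45 -0.49] (np.float64(0.16326372106625353), 4) 0.0
mid [ 0.54  0.7  -0.87  2.38  1.87  0.56 -0.98] (np.float64(0.08855488880284934), 4) 0.0
nut [ 0.56  0.82 -0.93  2.42  2.09  0.72 -1.16] (np.float64(0.04645042116133036), 4) 0.0
turned [ 0.67  0.94 -1.16  2.42  1.96  0.91 -2.06] (np.float64(0.04673060755950598), 4) 0.0
```

Call:
arm_command([
  [0,-0.17,0,-0.09,0.4,0.1,-0.9],
  [0,0,0,0,0,0,0],
  [0.7,0,0,0,0,0,0],
  [0.7,0,0,0,0,0,0],
  [0.7,0,0,0,0,0,0],
  [0.7,0,0,0,0,0,0],
  [0.7,0,0,0,0,0,0],
])

```text
clock: 12.35
eef_pos: [576.2, -60.2, 114.7]
tool_rot: [0.742, 1.055, 0.058]
force: [-0.0, 0.5, -0.7]
width: 59.6
```

```bash
python3 - <<'E'
from kin import *
s,im=snap("wrist","w9.png");q=np.array(s["qpos"]);print(s["clock"],s["eef_pos"],q.round(3),s["force"].round(1),s["width"])
goto(deckP(91,-42.5,70),deckMt(-42.5,12),s)
M=deckMt(24.5,14)
p0,M0=deckP(91,-42.5,70),deckMt(-42.5,12)
print(((deckP(0,0,75)-p0)/10).round(2),np.degrees(R.from_matrix(M@M0.T).as_rotvec()).round(1))
E
```

```text
12.35 [576.22020636 -60.15816984 114.70174829] [ 0.678  0.772 -0.868  2.284  2.085  0.541 -0.998] [-0.   0.5 -0.7] 59.62382256814233
shift cm [-3.13 -0.19  5.45] rotvec deg [-0.67 11.53 -0.04] min rows 1.6
[-6.4   5.79 -2.92] [-19.7   0.7  64.1]
```

View pics/w9.png

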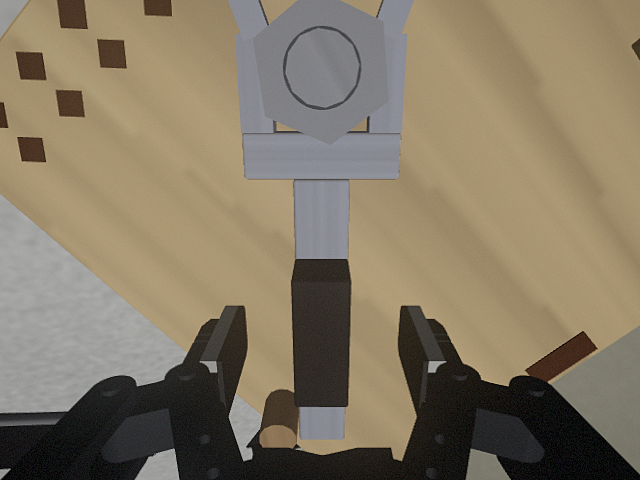

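Call:
arm_command([
  [0.8,-0.75,-0.04,1.3,0,0,0],
  [0.9,-0.75,-0.04,1.3,0,0,0],
  [1,-0.54,-0.03,0.95,-0.2,3.8,0],
  [1,-0.54,-0.03,0.95,-0.2,3.8,0],
  [1,-0.54,-0.03,0.95,-0.2,3.9,0],
  [1,-0.64,0.58,-0.29,-1.97,0.07,6.41],
  [1,-0.64,0.58,-0.29,-1.97,0.07,6.41],
  [1,-0.64,0.58,-0.29,-1.97,0.07,6.41],
  [1,-0.64,0.58,-0.29,-1.97,0.07,6.41],
  [1,-0.64,0.58,-0.29,-1.97,0.07,6.41],
  [1,-0.64,0.58,-0.29,-1.97,0.07,6.41],
  [1,-0.64,0.58,-0.29,-1.97,0.07,6.41],
  [1,-0.64,0.58,-0.29,-1.97,0.07,6.41],
  [1,-0.64,0.58,-0.29,-1.97,0.07,6.41],
  [1,-0.64,0.58,-0.29,-1.97,0.07,6.41],
  [1,0,0,0,0,0,0],
  [1,0,0,0,0,0,0],
])

```text
clock: 13.82
eef_pos: [481.7, -9.2, 119.5]
tool_rot: [-0.258, 1.244, 0.24]
force: [-0.1, 0.4, 0.7]
width: 85.3
```

```bash
python3 - <<'E'
from kin import *
s,im=snap("wrist","w10.png");q=np.array(s["qpos"]);print(s["clock"],s["eef_pos"],q.round(3),s["force"].round(1),s["width"])
goto(deckP(0,0,75),deckMt(24.5,14),s)
goto(deckP(0,0,40),deckMt(24.5,8),s)
E
```

```text
13.8167 [481.69634652  -9.20929093 119.54637164] [ 0.484  0.593 -0.661  2.357  1.711  0.286  0.368] [-0.1  0.4  0.7] 85.30869697018741
shift cm [-0.07  0.51  2.04] rotvec deg [-3.27  2.24 -1.19] min rows 0.6
shift cm [ 1.67  0.61 -0.99] rotvec deg [-2.86 -3.75 -1.35] min rows 0.7
```

View pics/w10.png

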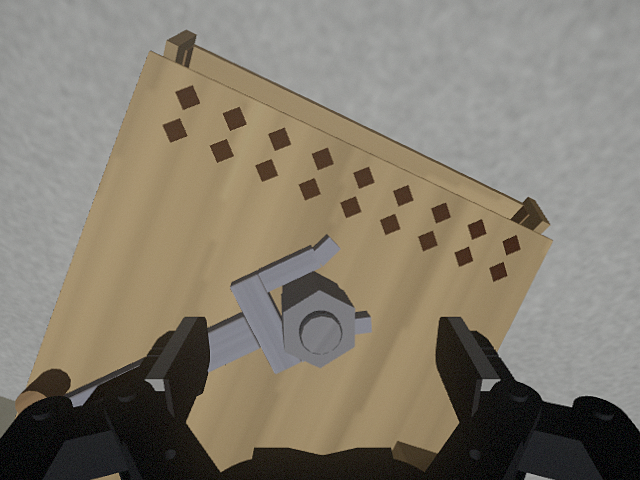

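Call:
arm_command([
  [1,0.33,0.3,0,-1,-0.7,-0.4],
  [1,0.33,0.2,-0.1,-0.8,-0.7,-0.4],
  [1,0.33,0.11,-0.29,-0.6,-0.8,-0.3],
  [1,0.33,0,-0.3,-0.5,-0.8,-0.25],
  [1,0.35,0,-0.3,0,-0.75,0],
  [1,0,0,0,0,0,0],
  [1,0,0,0,0,0,0],
])

```text
clock: 14.45
eef_pos: [498.4, -3.5, 109.4]
tool_rot: [-0.428, 1.188, 0.056]
force: [0.5, 0.2, -0.0]
width: 84.8
```

```bash
python3 - <<'E'
from nutfit import *
s,im=snap("wrist","w11.png");q=np.array(s["qpos"]);print(s["clock"],s["eef_pos"],q.round(3),s["force"].round(1),s["width"])
goto(deckP(0,0,40),deckMt(24.5,8),s)
goto(deckP(0,0,15),deckMt(24.5,4),s)
E
```

```text
14.45 [498.38284967  -3.5497523  109.41177429] [ 0.478  0.666 -0.768  2.384  1.929  0.485  0.099] [ 0.5  0.2 -0. ] 84.81633649008415
shift cm [0.   0.04 0.02] rotvec deg [ 0.01 -0.04  0.03] min rows 0.0
shift cm [ 1.25  0.11 -2.14] rotvec deg [ 0.24 -4.03  0.04] min rows 0.6
```

View pics/w11.png

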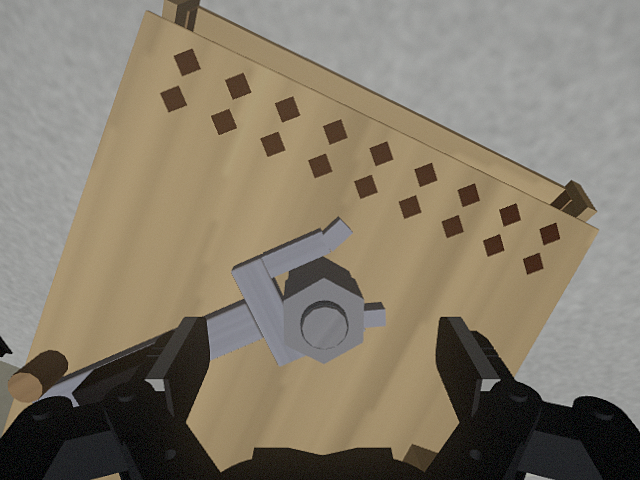

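Call:
arm_command([
  [1,0.25,0.02,-0.43,0.05,-0.8,0],
  [1,0.25,0.02,-0.43,0.05,-0.8,0],
  [1,0.25,0.02,-0.43,0.05,-0.8,0],
  [1,0.25,0.02,-0.43,0.05,-0.8,0],
  [1,0.25,0.02,-0.42,0.05,-0.8,0],
  [1,0,0,0,0,0,0],
])

```text
clock: 15.0
eef_pos: [510.4, -2.6, 87.4]
tool_rot: [-0.428, 1.118, 0.056]
force: [-0.2, 0.2, -0.3]
width: 85.4
```

```bash
python3 - <<'E'
from nutfit import *
s,im=snap("wrist","w12.png");q=np.array(s["qpos"]);print(s["clock"],s["eef_pos"],q.round(3),s["force"].round(1),s["width"])
goto(deckP(0,0,15),deckMt(24.5,4),s)
E
```

```text
15.0 [510.3874984   -2.64465015  87.42267737] [ 0.516  0.786 -0.852  2.427  2.143  0.665 -0.08 ] [-0.2  0.2 -0.3] 85.35585425534636
shift cm [0.05 0.02 0.06] rotvec deg [ 0.02 -0.08 -0.  ] min rows 0.0
```

View pics/w12.png

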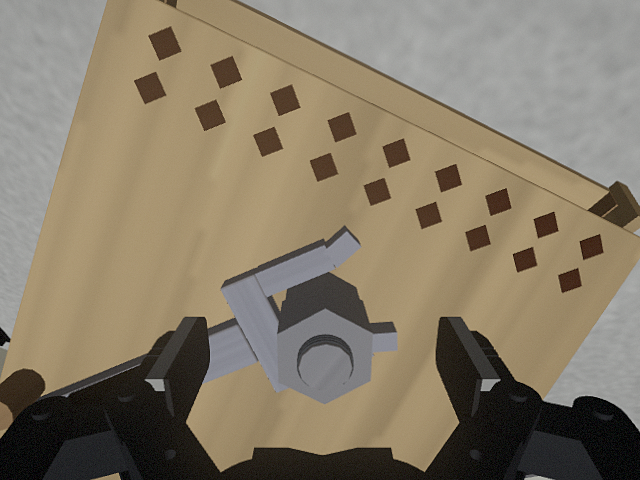

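Call:
arm_command([
  [0,0.05,0.02,0.06,0,0,0],
  [0,0,0,0,0,0,0],
  [0,0,0,0,0,0,0],
  [0,0,0,0,0,0,0],
  [0,0,0,0,0,0,0],
  [0,0,0,0,0,0,0],
  [0,0,0,0,0,0,0],
])

```text
clock: 15.63
eef_pos: [511.2, -1.6, 89.4]
tool_rot: [-0.43, 1.116, 0.057]
force: [-2.6, 1.0, 5.6]
width: 31.0
```

Call:
arm_command([
  [0,0,0,0,1.75,0.1,-3.6],
  [0,0,0,0,1.75,0.1,-3.6],
  [0,0,0,0,1.75,0.1,-3.6],
  [0,0,0,0,1.75,0.1,-3.6],
  [0,0,0,0,0,0,0],
])

```text
clock: 16.05
eef_pos: [511.3, -1.7, 89.4]
tool_rot: [-0.147, 1.116, 0.057]
force: [-3.2, -1.3, 6.6]
width: 30.9
```

```bash
python3 - <<'E'
from nutfit import *
s,im=snap("wrist","w13.png");q=np.array(s["qpos"]);print(s["clock"],s["eef_pos"],q.round(3),s["force"].round(1),s["torque"].round(2),s["width"])
print("torque deck",(D.T@s["torque"]).round(2),"F deck",(D.T@s["force"]).round(1))
goto(deckP(0,0,15),deckMt(8.5,4),s)
E
```

```text
16.05 [511.30432738  -1.71110676  89.38376251] [ 0.555  0.812 -0.925  2.425  2.092  0.712 -0.305] [-3.2 -1.3  6.6] [0.03 0.23 0.02] 30.872800615857006
torque deck [ 0.05  0.22 -0.01] F deck [ 0.4 -1.2  7.3]
shift cm [-0.04 -0.07 -0.14] rotvec deg [-0.03  0.05  0.03] min rows 0.0
```

View pics/w13.png

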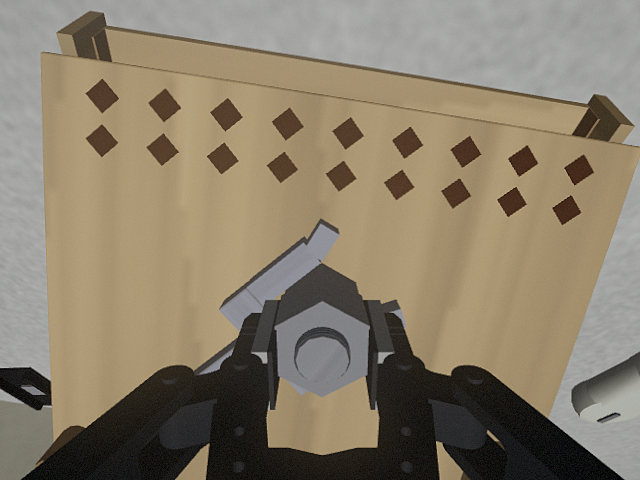

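Call:
arm_command([
  [0,0,0,0,1.75,0.1,-3.6],
  [0,0,0,0,1.75,0.1,-3.6],
  [0,0,0,0,1.75,0.1,-3.6],
  [0,0,0,0,0,0,0],
])

```text
clock: 16.43
eef_pos: [511.4, -1.8, 89.4]
tool_rot: [0.061, 1.116, 0.057]
force: [-2.4, -1.9, 7.3]
width: 30.9
```

```bash
cat > st.py <<'E'
from nutfit import *
s=ctrl.read_state();q=np.array(s["qpos"]);print(s["clock"],s["eef_pos"].round(1),q.round(3),s["width"])
print("torque deck",(D.T@s["torque"]).round(2),"F deck",(D.T@s["force"]).round(1))
p,M,_=pose(s);t=D.T@M[:,1];print("tool y deck ang",np.degrees(np.arctan2(t[1],t[0])).round(1),"deck pos",(D.T@(p-FOOT)).round(1))
E
python3 st.py
```

```text
16.4333 [511.4  -1.8  89.4] [ 0.582  0.836 -0.976  2.424  2.061  0.75  -0.478] 30.936926665435827
torque deck [0.35 0.09 0.02] F deck [ 1.5 -1.7  7.5]
tool y deck ang 86.5 deck pos [ 1.2  0.6 16. ]
```

```bash
python3 - <<'E'
from h import *
s,im=snap("wrist","w14.png");s2,i2=snap("scene","s2.png")
cv2.imwrite("pics/s2c.png",cv2.resize(i2[215:335,240:420],None,fx=4,fy=4,interpolation=cv2.INTER_CUBIC))
E
```

```text
(no output)
```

View pics/w14.png

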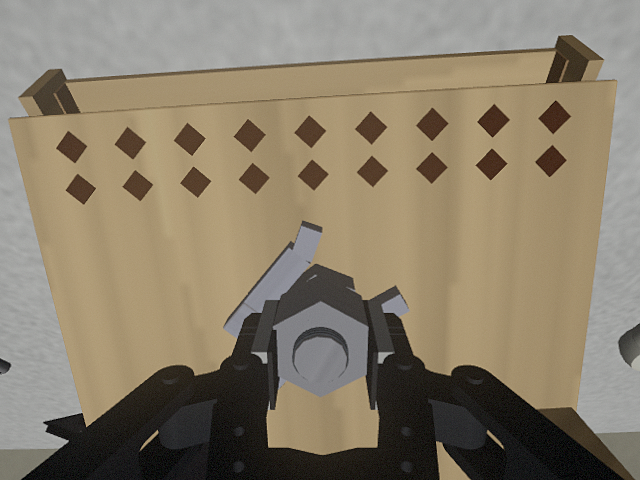

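View pics/s2c.png

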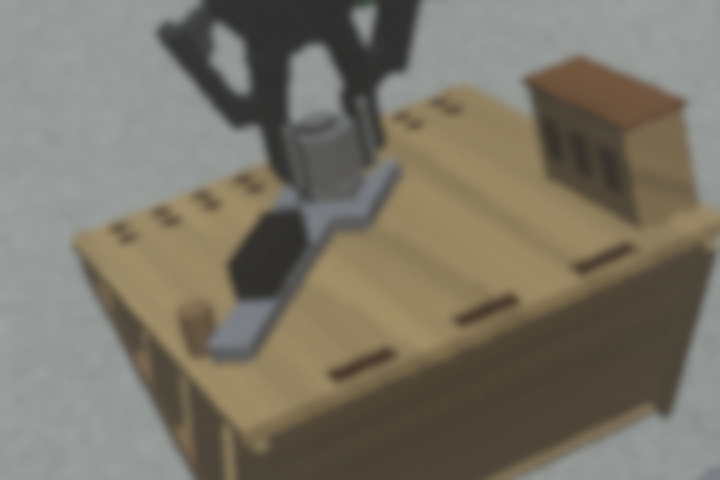

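Call:
arm_command([
  [0,0,0,0,1.75,0.1,-3.6],
  [0,0,0,0,1.75,0.1,-3.6],
  [0,0,0,0,1.75,0.1,-3.6],
  [0,0,0,0,1.75,0.1,-3.6],
  [0,0,0,0,1.75,0.1,-3.6],
  [0,0,0,0,0,0,0],
])

```text
clock: 17.03
eef_pos: [511.7, -2.3, 89.3]
tool_rot: [0.409, 1.116, 0.054]
force: [-2.1, -3.4, 6.9]
width: 31.1
```

```bash
python3 st.py
```

```text
17.0333 [511.7  -2.3  89.3] [ 0.621  0.878 -1.056  2.422  2.016  0.814 -0.773] 31.0822054775637
torque deck [ 0.31 -0.22  0.03] F deck [ 1.5 -3.3  7.2]
tool y deck ang 66.5 deck pos [ 1.3  0.1 15.8]
```

Call:
arm_command([
  [0,0,0,0,1.75,0.1,-3.6],
  [0,0,0,0,1.75,0.1,-3.6],
  [0,0,0,0,0,0,0],
])

```text
clock: 17.28
eef_pos: [511.7, -2.4, 89.3]
tool_rot: [0.547, 1.116, 0.054]
force: [-3.2, -4.1, 5.7]
width: 31.5
```

```bash
python3 st.py
```

```text
17.2833 [511.7  -2.4  89.3] [ 0.635  0.894 -1.086  2.422  2.     0.84  -0.893] 31.496939503004423
torque deck [ 0.44 -0.35  0.06] F deck [-0.1 -4.   6.6]
tool y deck ang 58.6 deck pos [ 1.4  0.  15.8]
```

Call:
arm_command([
  [0,0,0,0,1.75,0.1,-3.6],
  [0,0,0,0,0,0,0],
])

```text
clock: 17.45
eef_pos: [511.7, -2.4, 89.3]
tool_rot: [0.616, 1.116, 0.053]
force: [-2.1, -4.5, 6.2]
width: 30.8
```

```bash
python3 st.py
```

```text
17.45 [511.7  -2.4  89.3] [ 0.642  0.903 -1.1    2.422  1.993  0.853 -0.954] 30.754239664354536
torque deck [ 0.39 -0.45  0.06] F deck [ 1.1 -4.3  6.5]
tool y deck ang 54.6 deck pos [ 1.3 -0.  15.8]
```

Call:
arm_command([
  [0,0,0,0,1.75,0.1,-3.6],
  [0,0,0,0,0,0,0],
])

```text
clock: 17.62
eef_pos: [511.7, -2.7, 89.2]
tool_rot: [0.686, 1.116, 0.052]
force: [-1.6, -4.5, 4.9]
width: 31.1
```

```bash
python3 st.py
```

```text
17.6167 [511.7  -2.7  89.2] [ 0.648  0.911 -1.114  2.421  1.985  0.866 -1.015] 31.112643846984238
torque deck [ 0.27 -0.51  0.16] F deck [ 0.9 -4.4  5.2]
tool y deck ang 50.6 deck pos [ 1.3 -0.3 15.7]
```

Call:
arm_command([
  [0,0,0,0,1.75,0.1,-3.6],
  [0,0,0,0,0,0,0],
])

```text
clock: 17.78
eef_pos: [511.7, -2.7, 89.3]
tool_rot: [0.755, 1.116, 0.052]
force: [-2.8, -5.2, 5.3]
width: 31.1
```

```bash
python3 st.py; python3 - <<'E'
from h import *
s,im=snap("wrist","w15.png")
E
```

```text
17.7833 [511.7  -2.7  89.3] [ 0.654  0.919 -1.127  2.421  1.979  0.877 -1.077] 31.08899615558043
torque deck [ 0.34 -0.57  0.15] F deck [ 0.  -5.   6.1]
tool y deck ang 46.6 deck pos [ 1.3 -0.4 15.7]
```

View pics/w15.png

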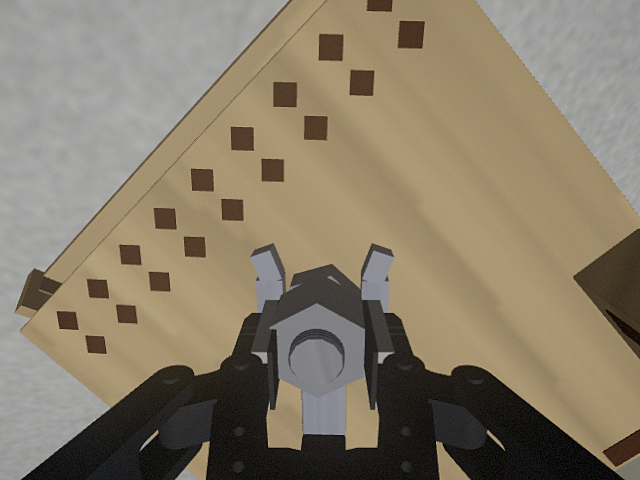

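Call:
arm_command([
  [0,0,0,0,1.75,0.1,-3.6],
  [0,0,0,0,0,0,0],
])

```text
clock: 18.0
eef_pos: [511.7, -2.8, 89.2]
tool_rot: [0.824, 1.116, 0.051]
force: [-2.8, -6.5, 5.4]
width: 31.2
```

```bash
python3 st.py
```

```text
18.0 [511.7  -2.8  89.2] [ 0.659  0.926 -1.139  2.421  1.974  0.888 -1.139] 31.16012931902106
torque deck [ 0.28 -0.61  0.11] F deck [-0.  -6.3  6.2]
tool y deck ang 42.6 deck pos [ 1.3 -0.4 15.7]
```

Call:
arm_command([
  [0,0,0,0,0.9,0.05,-1.8],
  [0,0,0,0,0,0,0],
  [0,0,0,0,0,0,0],
])

```text
clock: 18.25
eef_pos: [511.7, -3.0, 89.1]
tool_rot: [0.857, 1.116, 0.051]
force: [-2.2, -5.7, 3.0]
width: 31.4
```

```bash
python3 st.py;  python3 - <<'E'
from h import *
s,im=snap("wrist","w16.png")
cv2.imwrite("pics/w16c.png",cv2.resize(im[230:410,220:430],None,fx=3.5,fy=3.3,interpolation=cv2.INTER_CUBIC))
E
```

```text
18.25 [511.7  -3.   89.1] [ 0.661  0.929 -1.143  2.421  1.971  0.892 -1.169] 31.359845397278097
torque deck [ 0.16 -0.54  0.36] F deck [-0.7 -5.6  3.9]
tool y deck ang 40.7 deck pos [ 1.2 -0.6 15.6]
```

View pics/w16c.png

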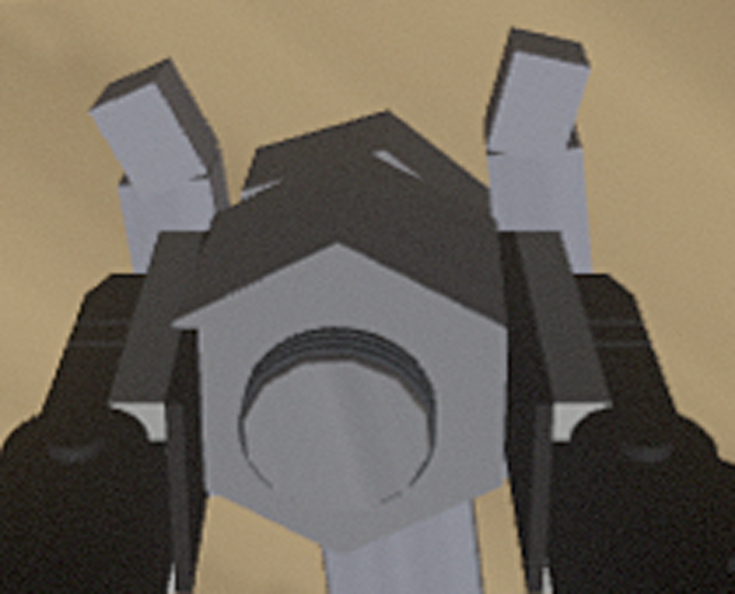

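Call:
arm_command([
  [0,0,0,0,0.9,0.05,-1.8],
  [0,0,0,0,0.9,0.05,-1.8],
  [0,0,0,0,0,0,0],
  [0,0,0,0,0,0,0],
])

```text
clock: 18.63
eef_pos: [511.7, -3.1, 89.1]
tool_rot: [0.928, 1.116, 0.053]
force: [-1.3, -6.2, 3.0]
width: 30.9
```

```bash
python3 st.py;  python3 - <<'E'
from h import *
s,im=snap("wrist","w17.png")
cv2.imwrite("pics/w17c.png",cv2.resize(im[230:410,220:430],None,fx=3.5,fy=3.3,interpolation=cv2.INTER_CUBIC))
E
```

```text
18.6333 [511.7  -3.1  89.1] [ 0.666  0.936 -1.153  2.421  1.968  0.901 -1.233] 30.91801388158923
torque deck [ 0.17 -0.61  0.38] F deck [ 0.  -6.1  3.4]
tool y deck ang 36.7 deck pos [ 1.2 -0.7 15.6]
```

View pics/w17c.png

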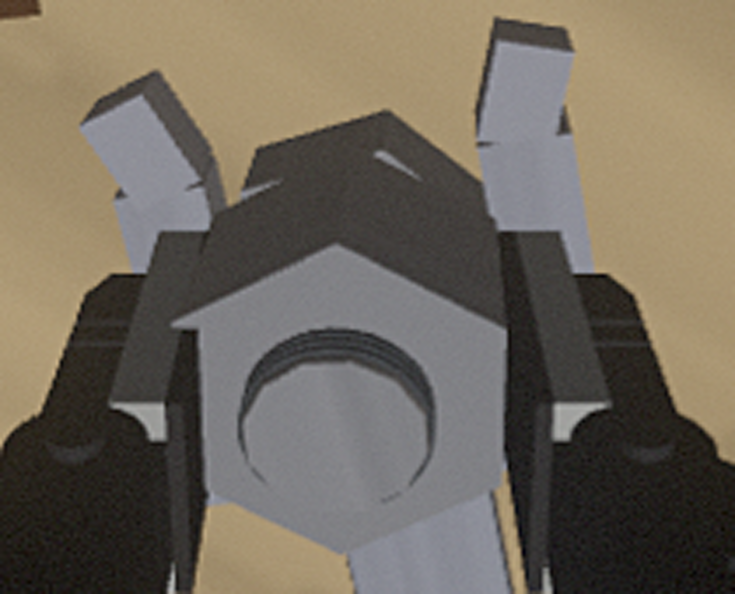

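```bash
cat > rel.py <<'E'
from nutfit import *
def hexfit(s,pts,r,z,a0s=range(-30,30,6)):
    c,T=cam_T("wrist",s)
    def f(p):
        a=np.radians(p[0]+30+60*np.arange(6))
        uv=project(np.array([FOOT+D@np.array([r*np.cos(t)+p[1],r*np.sin(t)+p[2],z]) for t in a]),c,T); out=[]
        for q in pts:
            d=uv-np.array(q); out.append(d[np.argmin((d**2).sum(1))])
        return np.r_[np.array(out).ravel(),np.array(p[1:])*1.0]
    b=min((least_squares(f,[a,0,0]) for a in a0s),key=lambda o:o.cost); return b.x.round(2),f(b.x).round(1)
E
python3 - <<'E'
from rel import *
s=ctrl.read_state()
g=lambda u,v:(220+u/3.5,230+v/3.3)
print("collar",hexfit(s,[g(388,110),g(258,150)],15/np.cos(np.pi/6),0))
print("collar14",hexfit(s,[g(388,110),g(258,150)],15/np.cos(np.pi/6),1))
print("nut",hexfit(s,[g(338,243),g(505,327),g(345,552),g(208,490)],16/np.cos(np.pi/6),42))
E
```

```text
collar (array([-33.55,   0.61,   0.26]), array([ 0.1,  0.1, -0.4, -0.2,  0.6,  0.3]))
collar14 (array([-33.7 ,   0.44,   0.56]), array([ 0.2,  0.2, -0.5, -0.1,  0.4,  0.6]))
nut (array([-20.25,   1.06,   0.69]), array([-0.6,  0.7,  1.3, -0.6,  3.3,  1.6, -4.5, -1.5,  1.1,  0.7]))
```

```bash
python3 - <<'E'
from h import *
s2,i2=snap("scene","s3.png")
cv2.imwrite("pics/s3c.png",cv2.resize(i2[215:335,240:420],None,fx=4,fy=4,interpolation=cv2.INTER_CUBIC))
E
```

```text
(no output)
```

View pics/s3c.png

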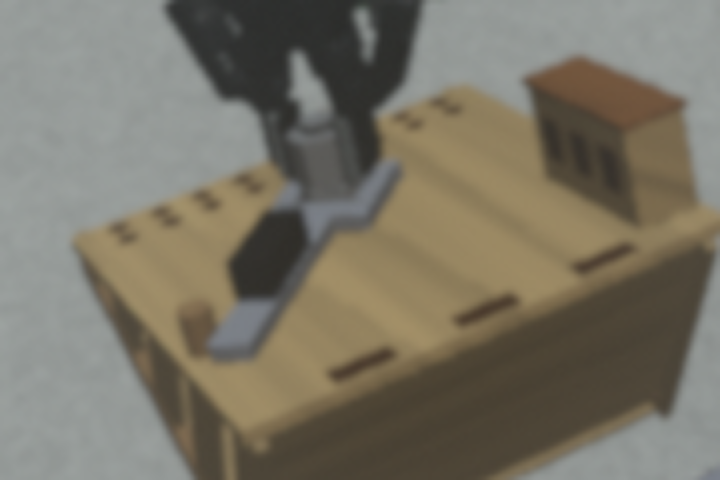

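View pics/w17.png

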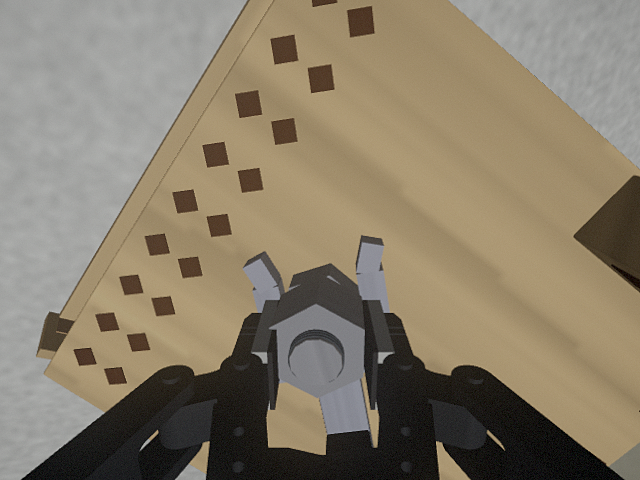

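Call:
arm_command([
  [0,0,0,0,0.9,0.05,-1.8],
  [0,0,0,0,0.9,0.05,-1.8],
  [0,0,0,0,0.9,0.05,-1.8],
  [0,0,0,0,0,0,0],
  [0,0,0,0,0,0,0],
])

```text
clock: 19.15
eef_pos: [511.6, -3.2, 89.1]
tool_rot: [1.035, 1.116, 0.055]
force: [-2.1, -6.2, 3.3]
width: 31.3
```

```bash
python3 st.py;  python3 - <<'E'
from h import *
s,im=snap("wrist","w18.png")
cv2.imwrite("pics/w18c.png",cv2.resize(im[230:410,220:430],None,fx=3.5,fy=3.3,interpolation=cv2.INTER_CUBIC))
E
```

```text
19.15 [511.6  -3.2  89.1] [ 0.673  0.944 -1.166  2.421  1.963  0.911 -1.33 ] 31.335069581172263
torque deck [ 0.11 -0.69  0.49] F deck [-0.5 -6.   4.1]
tool y deck ang 30.7 deck pos [ 1.1 -0.8 15.6]
```

View pics/w18c.png

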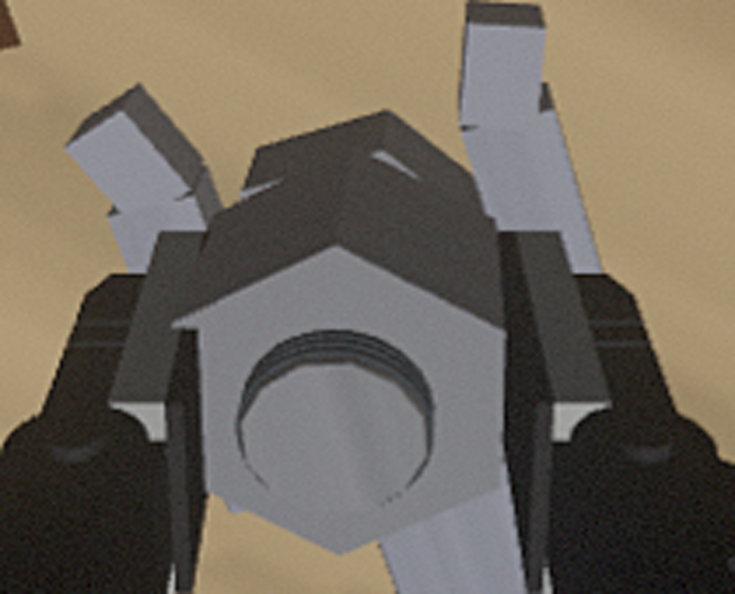

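Call:
arm_command([
  [1,0,0,0,0,0,0],
  [1,0,0,0,0,0,0],
  [1,0,0,0,0,0,0],
  [1,0,0,0,0,0,0],
  [1,-0.25,0,0.43,0,0.8,0],
  [1,-0.25,0,0.43,0,0.8,0],
  [1,-0.25,0,0.43,0,0.8,0],
  [1,-0.25,0,0.43,0,0.8,0],
  [1,-0.25,0,0.43,0,0.8,0],
  [1,-0.35,0,0.5,0,1.2,0],
  [1,-0.35,0,0.5,0,1.2,0],
  [1,-0.35,0,0.5,0,1.2,0],
  [1,-0.35,0,0.5,0,1.2,0],
  [1,0,0,0,0,0,0],
])

```text
clock: 20.37
eef_pos: [485.7, -1.6, 131.5]
tool_rot: [1.074, 1.269, 0.09]
force: [0.0, -0.0, -0.0]
width: 85.3
```

```bash
python3 st.py;  python3 - <<'E'
from h import *
import pickle
s,im=snap("wrist","w19.png");pickle.dump(dict(s),open("w19.pkl","wb"))
cv2.imwrite("pics/w19c.png",cv2.resize(im[220:400,220:430],None,fx=3.5,fy=3.3,interpolation=cv2.INTER_CUBIC))
E
```

```text
20.3667 [485.7  -1.6 131.5] [ 0.708  0.767 -1.17   2.319  1.497  0.73  -0.955] 85.30548085481617
torque deck [0.03 0.27 0.02] F deck [ 0. -0. -0.]
tool y deck ang 30.9 deck pos [ 0.   2.2 65.2]
```

View pics/w19.png

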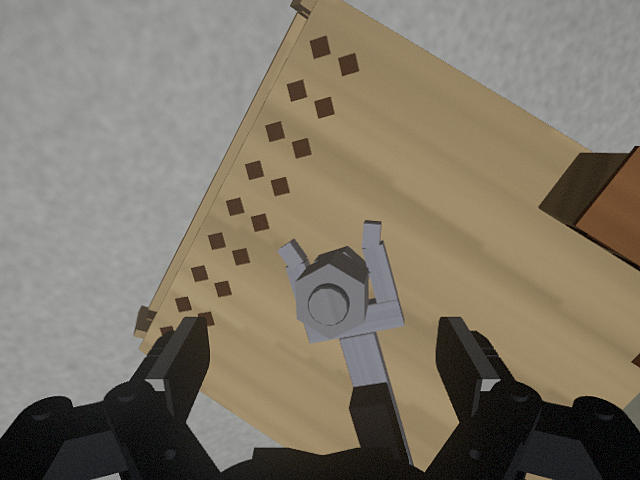

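View pics/w19c.png

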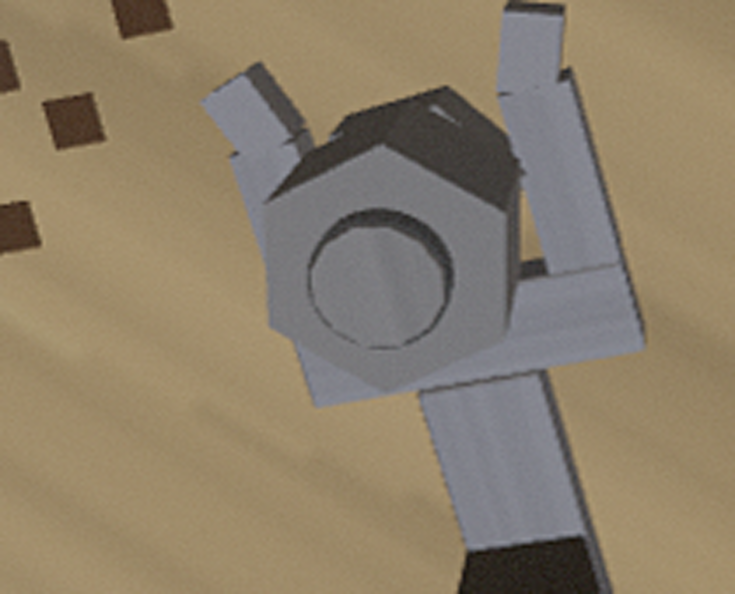

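```bash
python3 - <<'E'
from rel import *
s=pickle.load(open("w19.pkl","rb"))
g=lambda u,v:(220+u/3.5,220+v/3.3)
print("collar",hexfit(s,[g(448,87),g(335,130),g(522,172)],15/np.cos(np.pi/6),0))
print("nut",hexfit(s,[g(382,145),g(505,210),g(512,330),g(388,392),g(268,325),g(267,198)],16/np.cos(np.pi/6),42))
c,T=cam_T("wrist",s)
def dk(uv,h):
    d,o=ray(uv,c,T); o2=D.T@(o-FOOT);d2=D.T@d; return (o2+d2*(h-o2[2])/d2[2])
for n,u in (("R end out",(641,345)),("L end out",(318,405)),("inner thr-right corner",(548,275)),("R jaw out top",(570,70)),("R in top",(500,95)),("L in top",(300,150)),("L out top",(230,155)),("shank L",(420,390)),("shank R",(545,372)),("R tip",(565,5)),("L tip",(205,102))):
    print(n,dk(g(*u),10).round(1))
E
```

```text
collar (array([19.51,  0.38, -1.87]), array([-1.5,  2.8,  1.6, -2. ,  0.4, -1.8,  0.4, -1.9]))
nut (array([-27.34,   0.36,   0.95]), array([-0. , -1.4,  0.5, -0.5, -1.2,  1.7,  0.3, -0.4,  0.7, -0.1, -0.7,
        1. ,  0.4,  1. ]))
R end out [41.5 -1.2 10. ]
L end out [  6.1 -40.2  10. ]
inner thr-right corner [23.5  0.8 10. ]
R jaw out top [ 7.9 31.2 10. ]
R in top [ 1.5 22.2 10. ]
L in top [-19.3  -2.8  10. ]
L out top [-28.2  -9.8  10. ]
shank L [ 18.1 -28.   10. ]
shank R [ 32.3 -13.7  10. ]
R tip [ 1.8 39.5 10. ]
L tip [-36.1  -4.2  10. ]
```

```bash
python3 - <<'E'
import cv2,numpy as np
o=[]
for n in (13,14,15,18):
    im=cv2.imread(f"pics/w{n}.png"); o.append(cv2.resize(im[225:405,230:430],None,fx=2,fy=1.66*1,interpolation=cv2.INTER_CUBIC)[:300])
    o[-1]=cv2.resize(im[245:345,260:393],(400,300),interpolation=cv2.INTER_CUBIC)
cv2.imwrite("pics/cmp.png",np.vstack([np.hstack(o[:2]),np.hstack(o[2:])]))
E
```

```text
(no output)
```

View pics/cmp.png

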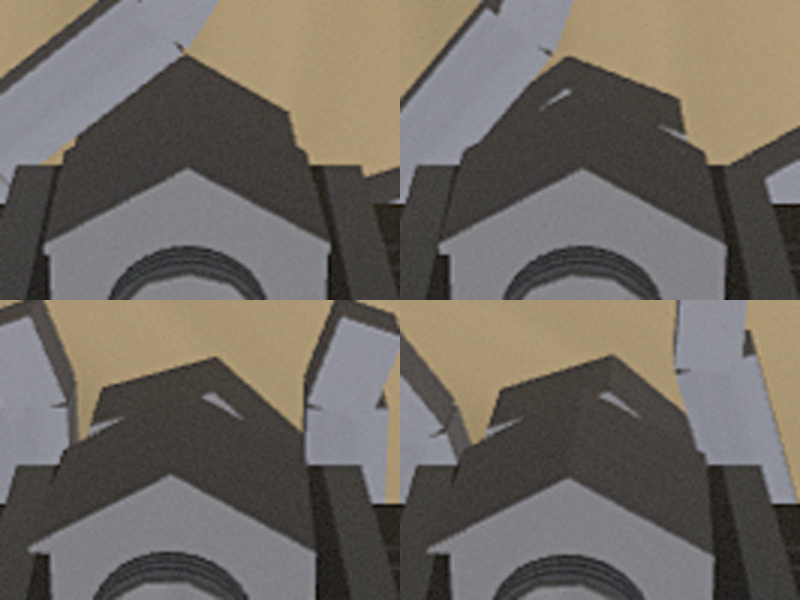

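```bash
python3 - <<'E'
from kin import *
s=ctrl.read_state();q=np.array(s["qpos"])
goto(deckP(91,-42,70),deckMt(-42,12),s)
x,w,e=sim(q,deckP(91,-42,70),deckMt(-42,12),10);print(x.round(2),w,e)
Mr=R.from_euler("xyz",[.742,1.055,.058]).as_matrix();pr=np.array([576.2,-60.2,114.7])
t=D.T@Mr[:,2];print("rel pose z ang",np.degrees(np.arctan2(t[1],t[0])),D.T@(pr-FOOT))
x,w,e=sim(x,pr,Mr,10);print(x.round(2),w,e)
E
```

```text
shift cm [ 5.99 -5.96  3.85] rotvec deg [-5.84 -1.11 16.74] min rows 2.5
[ 0.86  0.78 -1.24  2.14  1.29  0.78 -0.26] (np.float64(0.012774762545237683), 3) 1.2979961185574076e-05
rel pose z ang -42.45082190756867 [ 66.96829302 -61.38323835   7.17744937]
[ 0.84  0.94 -1.2   2.28  1.91  0.81 -0.77] (np.float64(0.02617651361625639), 3) 1.3605917719488916e-05
```

Call:
arm_command([
  [0.8,0.4,-0.4,0.9,-1,-0.2,2.8],
  [0.8,1.1,-1.1,0.6,-1,-0.2,2.8],
  [0.8,1.1,-1.1,0.6,-1,-0.2,2.8],
  [0.8,1.1,-1.1,0.6,-1,-0.2,2.8],
  [0.8,1.1,-1.1,0.6,-1,-0.2,2.8],
  [0.8,1.19,-1.16,0.55,-0.84,-0.11,2.74],
  [0.8,0,0,0,0,0,0],
  [0.8,0,0,0,0,0,0],
])

```text
clock: 21.08
eef_pos: [544.6, -61.9, 168.2]
tool_rot: [0.736, 1.259, 0.057]
force: [-0.4, 0.2, 0.8]
width: 68.5
```

```bash
python3 st.py; python3 - <<'E'
from kin import *
s,im=snap("wrist","w20.png")
Mr=R.from_euler("xyz",[.742,1.055,.058]).as_matrix();pr=np.array([576.2,-60.2,114.7])
goto(pr,Mr,s)
c,T=cam_T("wrist",s)
for P in ((-90,16.25,10),(-90,-16.25,10),(-26,10,30),(-26,-10,30),(26,10,30),(26,-10,30)):
    print(P,project(pr+Mr@np.array([6.2-P[2],P[1],P[0]-1]),c,T).round(0))
E
```

```text
21.0833 [544.6 -61.9 168.2] [ 0.845  0.756 -1.189  2.138  1.277  0.739 -0.249] 68.5272783040031
torque deck [ 0.01  0.3  -0.02] F deck [0.1 0.2 0.9]
tool y deck ang 48.5 deck pos [ 66.3 -61.3  69.3]
shift cm [ 3.16  0.17 -5.35] rotvec deg [  0.82 -11.63  -0.26] min rows 1.6
(-90, 16.25, 10) [[374. 106.]]
(-90, -16.25, 10) [[310. 106.]]
(-26, 10, 30) [[355. 239.]]
(-26, -10, 30) [[314. 237.]]
(26, 10, 30) [[352. 340.]]
(26, -10, 30) [[313. 337.]]
```

View pics/w20.png

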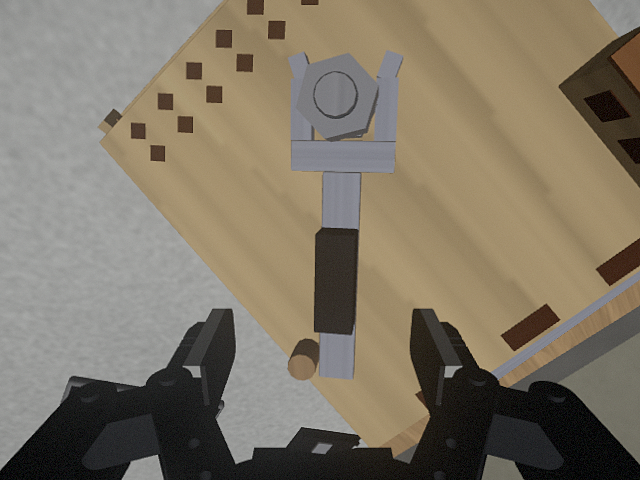

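Call:
arm_command([
  [0.8,0.64,0.04,-1.06,0.27,-3.9,-0.1],
  [0.75,0.64,0.03,-1.06,0.27,-3.9,-0.1],
  [0.7,0.63,0.03,-1.07,0.27,-3.8,-0.1],
  [0.7,0.42,0.03,-0.72,0,0,0],
  [0.7,0.42,0.02,-0.72,0,0,0],
  [0.7,0.41,0.02,-0.72,0,0,0],
  [0.7,0,0,0,0,0,0],
])

```text
clock: 21.72
eef_pos: [575.0, -61.2, 117.6]
tool_rot: [0.733, 1.083, 0.049]
force: [-1.0, 0.6, -0.3]
width: 59.7
```

```bash
python3 st.py; python3 - <<'E'
from kin import *
s,im=snap("wrist","w21.png")
Mr=R.from_euler("xyz",[.742,1.055,.058]).as_matrix();pr=np.array([576.2,-60.2,114.7])
goto(pr,Mr,s)
E
```

```text
21.7167 [575.  -61.2 117.6] [ 0.789  0.865 -1.089  2.259  1.879  0.701 -0.764] 59.684346320334946
torque deck [ 0.    0.48 -0.04] F deck [-1.   0.6  0.2]
tool y deck ang 47.7 deck pos [ 67.3 -62.3  10.3]
shift cm [ 0.12  0.1  -0.29] rotvec deg [ 0.34 -1.57  0.03] min rows 0.2
```

View pics/w21.png

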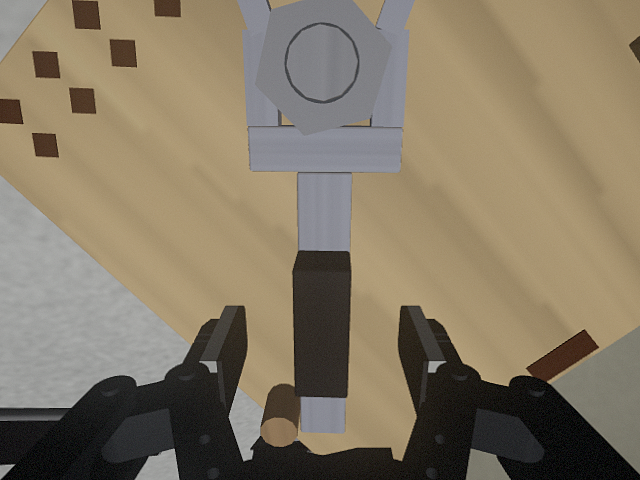

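Call:
arm_command([
  [0.7,0.12,0.08,-0.28,0.3,-1.5,0],
  [0,0,0,0,0,0,0],
  [0,0,0,0,0,0,0],
  [0,0,0,0,0,0,0],
  [0,0,0,0,0,0,0],
  [0,0,0,0,0,0,0],
])

```text
clock: 22.27
eef_pos: [575.6, -60.8, 116.5]
tool_rot: [0.737, 1.054, 0.054]
force: [-2.2, -0.3, 2.8]
width: 19.1
```

```bash
python3 st.py; python3 - <<'E'
from kin import *
s=ctrl.read_state();p0,M0,_=pose(s)
c=FOOT.copy();prev=p0
for a in (4,8,12,15):
    Rr=R.from_rotvec(D[:,2]*np.radians(a)).as_matrix(); pn=FOOT+Rr@(p0-FOOT); print(a,((pn-prev)/10).round(3),(D[:,2]*a).round(2)); prev=pn
M1=Rr@M0
z=M1[:,2]; print("pull dir world",z.round(3), "45mm",(z*4.5).round(2), np.degrees(np.arctan2(*(D.T@z)[[1,0]])))
q=np.array(s["qpos"]);x,w,e=sim(q,prev,M1,6);print(x.round(2),w,e);x,w,e=sim(x,prev+z*48,M1,6);print(x.round(2),w,e)
E
```

```text
22.2667 [575.6 -60.8 116.5] [ 0.799  0.884 -1.104  2.282  1.953  0.728 -0.823] 19.100200026867387
torque deck [ 0.03  0.43 -0.12] F deck [-0.5 -0.2  3.5]
tool y deck ang 47.6 deck pos [ 67.3 -62.    9. ]
4 [0.332 0.504 0.208] [-2.   -0.11  3.46]
8 [0.3   0.53  0.191] [-3.99 -0.23  6.93]
12 [0.267 0.554 0.172] [-5.99 -0.34 10.39]
15 [0.178 0.429 0.117] [-7.49 -0.43 12.99]
pull dir world [ 0.796 -0.415  0.44 ] 45mm [ 3.58 -1.87  1.98] -27.37855412425867
[ 0.72  0.84 -1.05  2.26  1.93  0.69 -0.6 ] (np.float64(0.15438211875754093), 3) 5.287614892787977e-06
[ 0.73  0.8  -1.01  2.14  1.77  0.59 -0.39] (np.float64(0.20546842898620743), 3) 9.809983800561988e-06
```

Call:
arm_command([
  [0,0.33,0.5,0.21,-2,-0.11,3.46],
  [0,0.3,0.53,0.19,-2,-0.11,3.46],
  [0,0.27,0.55,0.17,-2,-0.11,3.46],
  [0,0.18,0.43,0.12,-1.5,-0.09,2.6],
  [0,0,0,0,0,0,0],
])

```text
clock: 22.68
eef_pos: [586.6, -40.1, 123.5]
tool_rot: [0.469, 1.053, 0.049]
force: [-0.5, -0.6, 1.4]
width: 18.8
```

```bash
python3 st.py; python3 - <<'E'
from kin import *
s,im=snap("wrist","w22.png")
E
```

```text
22.6833 [586.6 -40.1 123.5] [ 0.721  0.84  -1.05   2.26   1.934  0.691 -0.597] 18.833700758682177
torque deck [0.16 0.41 0.13] F deck [ 0.3 -0.6  1.4]
tool y deck ang 62.8 deck pos [ 81.4 -41.9   9.1]
```

View pics/w22.png

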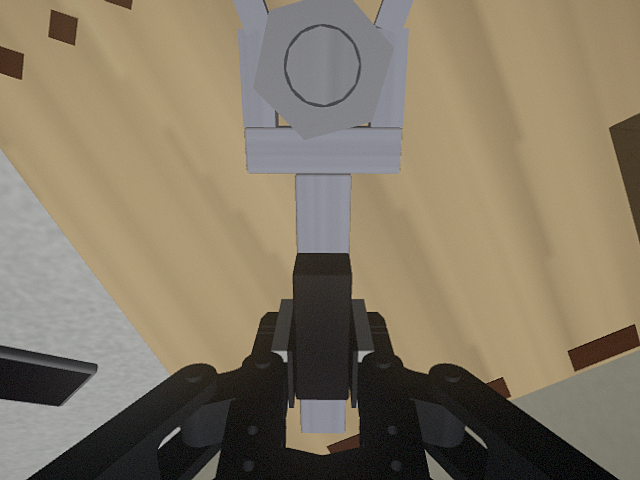

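Call:
arm_command([
  [0,0.4,-0.21,0.22,0,0,0],
  [0,0.4,-0.21,0.22,0,0,0],
  [0,0,0,0,0,0,0],
])

```text
clock: 22.98
eef_pos: [586.7, -40.3, 123.6]
tool_rot: [0.493, 1.067, 0.074]
force: [-15.0, 7.1, -4.1]
width: 19.1
```

```bash
python3 st.py
```

```text
22.9833 [586.7 -40.3 123.6] [ 0.726  0.833 -1.041  2.246  1.899  0.659 -0.56 ] 19.06564177634854
torque deck [1.66 2.94 0.01] F deck [-14.7   8.    3.8]
tool y deck ang 62.6 deck pos [ 81.5 -42.1   9.1]
```

Call:
arm_command([
  [0,0.3,-0.16,0.17,0,0,0],
  [0,0.3,-0.16,0.17,0,0,0],
  [0,0,0,0,0,0,0],
])

```text
clock: 23.23
eef_pos: [587.0, -40.5, 123.8]
tool_rot: [0.506, 1.076, 0.09]
force: [-23.6, 12.0, -7.8]
width: 18.9
```

```bash
python3 st.py
```

```text
23.2333 [587.  -40.5 123.8] [ 0.727  0.827 -1.034  2.235  1.871  0.638 -0.529] 18.92967081198649
torque deck [ 2.75  5.07 -0.11] F deck [-23.7  13.4   4.7]
tool y deck ang 62.7 deck pos [ 81.8 -42.3   9. ]
```

Call:
arm_command([
  [0,-0.5,0.26,-0.28,0,0,0],
  [0,-0.5,0.26,-0.28,0,0,0],
  [0,-0.4,0.22,-0.22,0,0,0],
  [0,-0.18,-0.43,-0.12,1.5,0.09,-2.6],
  [0,-0.27,-0.55,-0.17,2,0.11,-3.46],
  [0,-0.3,-0.53,-0.19,2,0.11,-3.46],
  [0,-0.33,-0.5,-0.21,2,0.11,-3.46],
  [0,0,0,0,0,0,0],
])

```text
clock: 23.9
eef_pos: [575.9, -61.1, 116.6]
tool_rot: [0.745, 1.053, 0.057]
force: [-1.6, -1.4, 6.8]
width: 18.6
```

```bash
python3 st.py; python3 - <<'E'
from kin import *
s,im=snap("wrist","w23.png")
E
```

```text
23.9 [575.9 -61.1 116.6] [ 0.801  0.885 -1.105  2.282  1.955  0.726 -0.827] 18.641050730656985
torque deck [ 0.29  0.31 -0.09] F deck [ 2.  -1.3  6.7]
tool y deck ang 47.4 deck pos [ 67.6 -62.2   9. ]
```

View pics/w23.png

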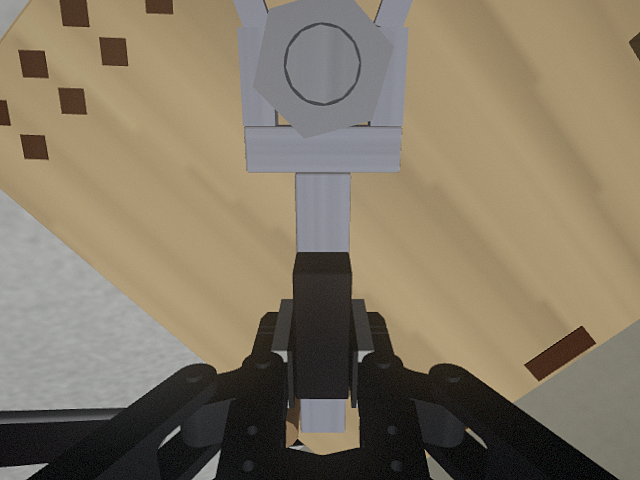

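```bash
python3 - <<'E'
from rel import *
s=ctrl.read_state();q=np.array(s["qpos"])
print(hexfit(s,[(304,138),(383,98),(394,42),(254,90)],16/np.cos(np.pi/6),42))
p1,M1=deckP(91,-42,60),deckMt(-42,10); goto(p1,M1,s); x,w,e=sim(q,p1,M1,8);print(x.round(2),w,e)
p2,M2=deckP(0,0,62),deckMt(2.7,11); print(((p2-p1)/10).round(2),np.degrees(R.from_matrix(M2@M1.T).as_rotvec()).round(1));x,w,e=sim(x,p2,M2,8);print(x.round(2),w,e)
p3,M3=deckP(0,0.5,15),deckMt(2.7,4); print(((p3-p2)/10).round(2),np.degrees(R.from_matrix(M3@M2.T).as_rotvec()).round(1));x,w,e=sim(x,p3,M3,8);print(x.round(2),w,e)
p3,M3=deckP(0,0.5,15),deckMt(2.7-35,4);x,w,e=sim(x,p3,M3,8);print(x.round(2),w,e)
E
```

```text
(array([-22.3 ,  -0.71,   1.08]), array([ 6.7, -2.4, -6.2, 12.6, -1.4, -8.1,  1.1, -1.4, -0.7,  1.1]))
shift cm [-2.55 -0.01  4.42] rotvec deg [-0.77  9.63  0.52] min rows 1.4
[ 0.82  0.74 -1.14  2.16  1.36  0.68 -0.32] (np.float64(0.11455349083761157), 3) 1.903781242421231e-05
[-6.29  5.74 -3.21] [-15.    0.1  42.1]
[ 0.69  0.76 -1.14  2.34  1.58  0.72  0.05] (np.float64(0.10325522102948659), 3) 2.793007321498083e-06
[ 2.35  0.13 -4.07] [ 0.4 -7.  -0. ]
[ 0.66  0.93 -1.14  2.42  1.97  0.89 -0.26] (np.float64(0.047624415857657976), 4) 1.3043929780174053e-05
[ 0.7   0.99 -1.24  2.42  1.93  0.99 -0.82] (np.float64(0.0057310151402862886), 3) 6.962279448709045e-06
```

Call:
arm_command([
  [0.7,0,0,0,0,0,0],
  [0.7,0,0,0,0,0,0],
  [0.8,0,0,0,0,0,0],
  [1,-0.62,-0.03,1.08,0,0,0],
  [1,-0.63,-0.04,1.08,0,0,0],
  [1,-0.43,0.02,0.75,-0.3,3.2,0.2],
  [1,-0.43,0.02,0.75,-0.3,3.2,0.2],
  [1,-0.44,0.02,0.76,-0.2,3.2,0.1],
  [1,-0.79,0.72,-0.4,-1.88,0,5.26],
  [1,-0.79,0.72,-0.4,-1.88,0,5.26],
  [1,-0.79,0.72,-0.4,-1.88,0,5.26],
  [1,-0.79,0.72,-0.4,-1.88,0,5.26],
  [1,-0.79,0.72,-0.4,-1.88,0,5.26],
  [1,-0.79,0.72,-0.4,-1.88,0,5.26],
  [1,-0.79,0.72,-0.4,-1.88,0,5.26],
  [1,-0.76,0.7,-0.41,-1.84,0,5.28],
  [1,0,0,0,0,0,0],
  [1,0,0,0,0,0,0],
])

```text
clock: 25.45
eef_pos: [487.2, -3.8, 126.7]
tool_rot: [-0.044, 1.232, 0.061]
force: [0.4, 0.2, -0.4]
width: 85.3
```

```bash
python3 st.py; python3 - <<'E'
from kin import *
s,im=snap("wrist","w24.png");pickle.dump(dict(s),open("w24.pkl","wb"))
goto(deckP(0,0,62),deckMt(2.7,11),s)
goto(deckP(0,0,30),deckMt(2.7,6.5),s)
goto(deckP(0,0,15),deckMt(2.7,4),s)
cv2.imwrite("pics/w24c.png",cv2.resize(im[210:390,220:430],None,fx=3.5,fy=3.3,interpolation=cv2.INTER_CUBIC))
E
```

```text
25.45 [487.2  -3.8 126.7] [ 0.655  0.723 -1.062  2.354  1.62   0.648  0.016] 85.30338188225826
torque deck [-0.04  0.35 -0.07] F deck [ 0.2  0.2 -0.5]
tool y deck ang 92.7 deck pos [-1.2 -0.1 60.4]
shift cm [0.02 0.01 0.2 ] rotvec deg [-0.09  0.4  -0.09] min rows 0.1
shift cm [ 1.62  0.1  -2.57] rotvec deg [ 0.17 -4.1  -0.09] min rows 0.7
shift cm [ 2.37  0.14 -3.87] rotvec deg [ 0.32 -6.59 -0.09] min rows 1.1
```

View pics/w24.png

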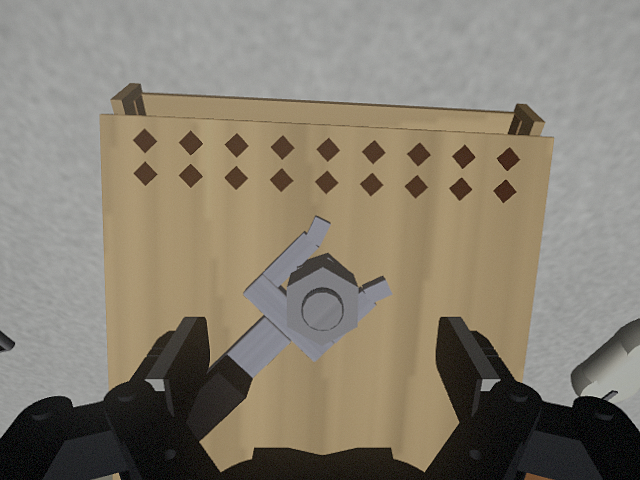

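View pics/w24c.png

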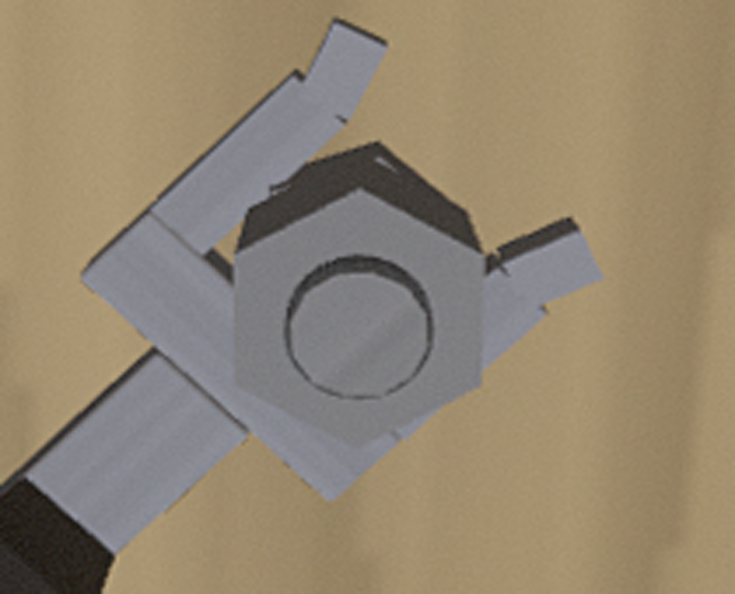

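Call:
arm_command([
  [1,0.4,0.03,-0.62,0.05,-1,0],
  [1,0.4,0.03,-0.64,0.05,-1,0],
  [1,0.4,0.02,-0.65,0.05,-1.1,0],
  [1,0.4,0.02,-0.66,0.05,-1.1,0],
  [1,0.4,0.02,-0.65,0.05,-1.1,0],
  [1,0.37,0.02,-0.65,0.05,-1.1,0],
  [0,0,0,0,0,0,0],
  [0,0,0,0,0,0,0],
  [0,0,0,0,0,0,0],
  [0,0,0,0,0,0,0],
  [0,0,0,0,0,0,0],
  [0,0,0,0,0,0,0],
])

```text
clock: 26.5
eef_pos: [511.4, -2.3, 89.0]
tool_rot: [-0.05, 1.118, 0.058]
force: [-2.0, 0.7, 3.9]
width: 30.9
```

```bash
python3 st.py
```

```text
26.5 [511.4  -2.3  89. ] [ 0.631  0.886 -1.071  2.421  2.004  0.824 -0.296] 30.94369744213638
torque deck [0.02 0.34 0.06] F deck [0.3 0.9 4.4]
tool y deck ang 92.9 deck pos [ 0.9  0.1 15.7]
```

Call:
arm_command([
  [0,0,0,0,1.75,0.1,-3.6],
  [0,0,0,0,1.75,0.1,-3.6],
  [0,0,0,0,1.75,0.1,-3.6],
  [0,0,0,0,0,0,0],
])

```text
clock: 26.83
eef_pos: [511.4, -2.2, 89.0]
tool_rot: [0.164, 1.118, 0.06]
force: [-2.8, -0.6, 7.3]
width: 31.0
```

```bash
python3 st.py; python3 - <<'E'
from kin import *
s,im=snap("wrist","w25.png")
E
```

```text
26.8333 [511.4  -2.2  89. ] [ 0.651  0.913 -1.117  2.42   1.982  0.863 -0.481] 30.99267112070133
torque deck [ 0.18  0.24 -0.11] F deck [ 1.2 -0.4  7.8]
tool y deck ang 80.8 deck pos [ 0.9  0.2 15.6]
```

View pics/w25.png

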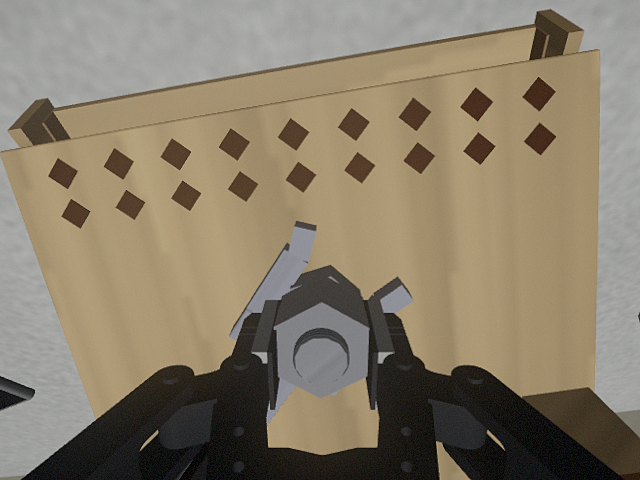

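Call:
arm_command([
  [0,0,0,0,1.75,0.1,-3.6],
  [0,0,0,0,1.75,0.1,-3.6],
  [0,0,0,0,1.75,0.1,-3.6],
  [0,0,0,0,1.75,0.1,-3.6],
  [0,0,0,0,0,0,0],
])

```text
clock: 27.3
eef_pos: [511.4, -2.3, 89.0]
tool_rot: [0.445, 1.118, 0.061]
force: [-2.8, -2.7, 7.0]
width: 31.2
```

```bash
python3 st.py; python3 - <<'E'
from kin import *
s,im=snap("wrist","w26.png")
cv2.imwrite("pics/w26c.png",cv2.resize(im[210:410,200:440],None,fx=3,fy=3,interpolation=cv2.INTER_CUBIC))
E
```

```text
27.3 [511.4  -2.3  89. ] [ 0.671  0.94  -1.161  2.42   1.963  0.903 -0.735] 31.212025577045402
torque deck [ 0.53 -0.02 -0.01] F deck [ 0.9 -2.5  7.6]
tool y deck ang 64.8 deck pos [ 1.   0.1 15.6]
```

View pics/w26c.png

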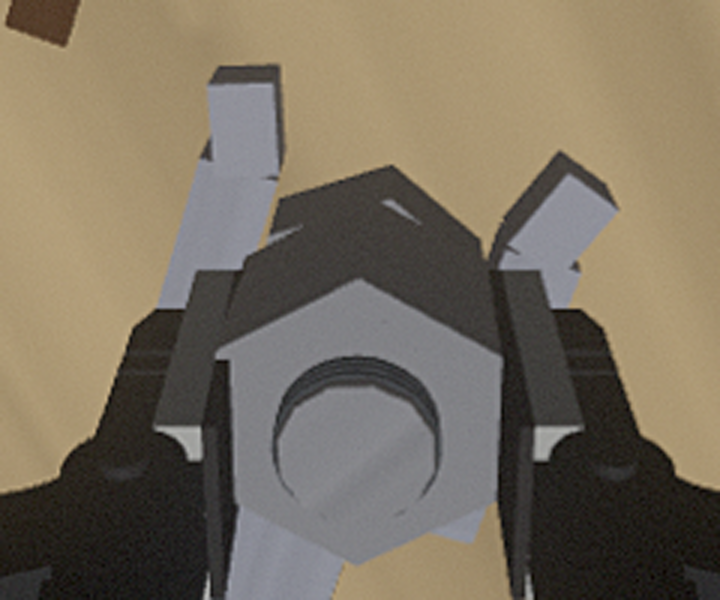

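Call:
arm_command([
  [1,0,0,0,0,0,0],
  [1,0,0,0,0,0,0],
  [1,0,0,0,0,0,0],
  [1,0,0,0,0,0,0],
  [1,-0.37,-0.02,0.65,0,1.1,0],
  [1,-0.4,-0.02,0.65,0,1.1,0],
  [1,-0.4,-0.02,0.65,0,1.1,0],
  [1,-0.4,-0.02,0.65,0,1.1,0],
  [1,-0.4,-0.02,0.65,0,1.1,0],
  [1,-0.4,-0.02,0.65,0,1.1,0],
  [1,0,0,0,0,0,0],
])

```text
clock: 28.27
eef_pos: [488.2, -3.7, 128.5]
tool_rot: [0.461, 1.232, 0.077]
force: [0.8, 0.3, -0.4]
width: 85.5
```

```bash
python3 st.py; python3 - <<'E'
from kin import *
s=ctrl.read_state();q=np.array(s["qpos"])
goto(deckP(91,-42,65),deckMt(-42.3,12),s)
x,w,e=sim(q,deckP(91,-42,65),deckMt(-42.3,12),10);print(x.round(2),w,e)
x,w,e=sim(x,deckP(91,-42.4,8),deckMt(-42.3,0.5),10);print(x.round(2),w,e)
E
```

```text
28.2667 [488.2  -3.7 128.5] [ 0.707  0.773 -1.163  2.349  1.598  0.729 -0.445] 85.50746407369294
torque deck [-0.03  0.39  0.06] F deck [ 0.5  0.3 -0.7]
tool y deck ang 65.0 deck pos [ 0.6  0.1 61.5]
shift cm [ 5.97 -5.77  3.66] rotvec deg [  4.99   1.73 -16.23] min rows 2.4
[ 0.84  0.76 -1.18  2.13  1.28  0.74 -0.26] (np.float64(0.06625526575782881), 3) 7.674048123907665e-06
[ 0.82  0.92 -1.16  2.28  1.92  0.78 -0.78] (np.float64(0.07979597940213679), 3) 1.5025946093972926e-05
```

Call:
arm_command([
  [1,0.5,-0.5,0.6,0.8,0.3,-2.7],
  [0.8,1.1,-1.05,0.62,0.8,0.3,-2.7],
  [0.8,1.1,-1.05,0.62,0.8,0.3,-2.7],
  [0.8,1.1,-1.05,0.62,0.8,0.3,-2.7],
  [0.8,1.1,-1.06,0.6,0.8,0.3,-2.7],
  [0.8,1.07,-1.06,0.6,0.9,0.3,-2.7],
  [0.8,0,0,0,0,0,0],
  [0.8,0,0,0,0,0,0],
])

```text
clock: 28.93
eef_pos: [546.9, -61.8, 163.2]
tool_rot: [0.738, 1.26, 0.056]
force: [0.5, 0.0, 0.3]
width: 68.2
```

```bash
python3 st.py; python3 - <<'E'
from kin import *
s,im=snap("wrist","w27.png");pickle.dump(dict(s),open("w27.pkl","wb"))
goto(deckP(91,-42.4,30),deckMt(-42.3,3),s)
goto(deckP(91,-42.4,8),deckMt(-42.3,0.5),s)
E
```

```text
28.9333 [546.9 -61.8 163.2] [ 0.829  0.756 -1.163  2.135  1.282  0.724 -0.254] 68.23758167954905
torque deck [0.04 0.39 0.03] F deck [ 0.5 -0.   0. ]
tool y deck ang 48.4 deck pos [ 65.9 -61.4  63.9]
shift cm [ 1.81  0.1  -2.87] rotvec deg [ 0.54 -9.19 -0.02] min rows 1.3
shift cm [ 2.91  0.16 -4.77] rotvec deg [  0.68 -11.69  -0.02] min rows 1.6
```

View pics/w27.png

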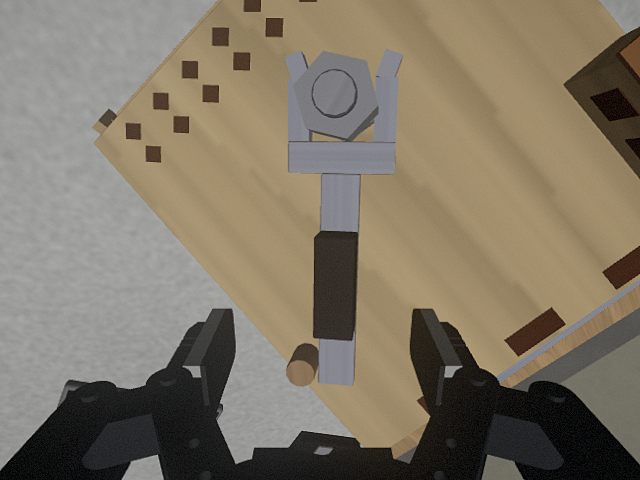

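Call:
arm_command([
  [0.8,0.6,0.03,-0.95,0.2,-3.1,0],
  [0.75,0.6,0.03,-0.96,0.2,-3.1,0],
  [0.7,0.6,0.04,-0.96,0.2,-3,0],
  [0.7,0.37,0.02,-0.64,0.05,-0.9,0],
  [0.7,0.37,0.02,-0.64,0.05,-0.8,0],
  [0.7,0.37,0.02,-0.64,0,-0.8,0],
  [0.7,0,0,0,0,0,0],
  [0,0,0,0,0,0,0],
  [0,0,0,0,0,0,0],
  [0,0,0,0,0,0,0],
  [0,0,0,0,0,0,0],
  [0,0,0,0,0,0,0],
])

```text
clock: 29.98
eef_pos: [576.0, -59.7, 116.6]
tool_rot: [0.737, 1.055, 0.058]
force: [-3.6, -0.6, 4.5]
width: 19.0
```

```bash
python3 st.py
```

```text
29.9833 [576.  -59.7 116.6] [ 0.793  0.877 -1.093  2.28   1.953  0.715 -0.824] 18.96387663442233
torque deck [0.01 0.63 0.06] F deck [-0.9 -0.4  5.7]
tool y deck ang 47.8 deck pos [ 67.7 -60.9   8.9]
```

Call:
arm_command([
  [0,0.33,0.5,0.21,-2,-0.11,3.46],
  [0,0.3,0.53,0.19,-2,-0.11,3.46],
  [0,0.27,0.55,0.17,-2,-0.11,3.46],
  [0,0.18,0.43,0.12,-1.5,-0.09,2.6],
  [0,0,0,0,0,0,0],
])

```text
clock: 30.4
eef_pos: [587.6, -39.4, 124.0]
tool_rot: [0.468, 1.054, 0.051]
force: [-2.3, 0.0, 7.1]
width: 18.7
```

```bash
python3 st.py; python3 - <<'E'
from kin import *
s,im=snap("wrist","w28.png");pickle.dump(dict(s),open("w28.pkl","wb"))
E
```

```text
30.4 [587.6 -39.4 124. ] [ 0.714  0.833 -1.037  2.257  1.933  0.678 -0.597] 18.658073018715612
torque deck [0.28 0.15 0.2 ] F deck [1.6 0.2 7.4]
tool y deck ang 62.9 deck pos [ 82.5 -41.3   8.9]
```

View pics/w28.png

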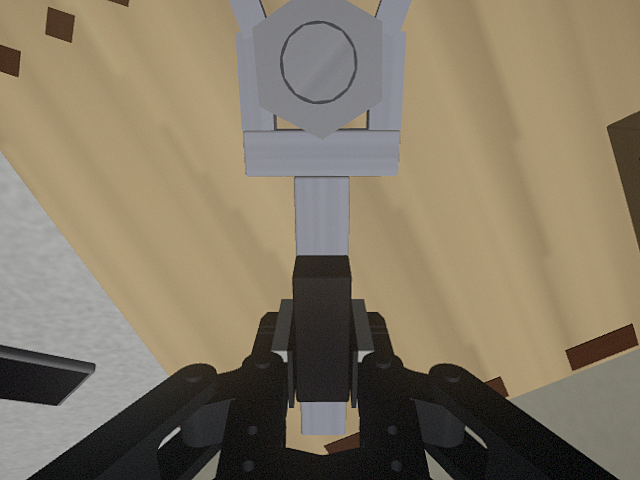

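Call:
arm_command([
  [0,0.4,-0.21,0.22,0,0,0],
  [0,0.4,-0.21,0.22,0,0,0],
  [0,0,0,0,0,0,0],
])

```text
clock: 30.7
eef_pos: [592.8, -42.6, 126.8]
tool_rot: [0.479, 1.059, 0.06]
force: [-7.2, 1.4, 4.9]
width: 19.6
```

```bash
python3 st.py
```

```text
30.7 [592.8 -42.6 126.8] [ 0.719  0.824 -1.028  2.236  1.901  0.651 -0.56 ] 19.563937167080642
torque deck [0.4  1.1  0.09] F deck [-3.7  1.9  7.8]
tool y deck ang 62.7 deck pos [ 88.2 -44.8   8.9]
```

Moving now. Continue.

Call:
arm_command([
  [0,0.4,-0.21,0.22,0,0,0],
  [0,0.4,-0.21,0.22,0,0,0],
  [0,0.4,-0.21,0.22,0,0,0],
  [0,0,0,0,0,0,0],
])

```text
clock: 31.03
eef_pos: [604.3, -48.6, 133.3]
tool_rot: [0.48, 1.059, 0.061]
force: [-9.9, 2.4, 7.1]
width: 18.8
```

```bash
python3 st.py; python3 - <<'E'
from kin import *
s,im=snap("wrist","w29.png")
E
```

```text
31.0333 [604.3 -48.6 133.3] [ 0.722  0.809 -1.012  2.201  1.853  0.617 -0.497] 18.776985503251456
torque deck [0.46 1.29 0.05] F deck [-4.8  3.  11. ]
tool y deck ang 62.7 deck pos [101.1 -51.4   8.9]
```

View pics/w29.png

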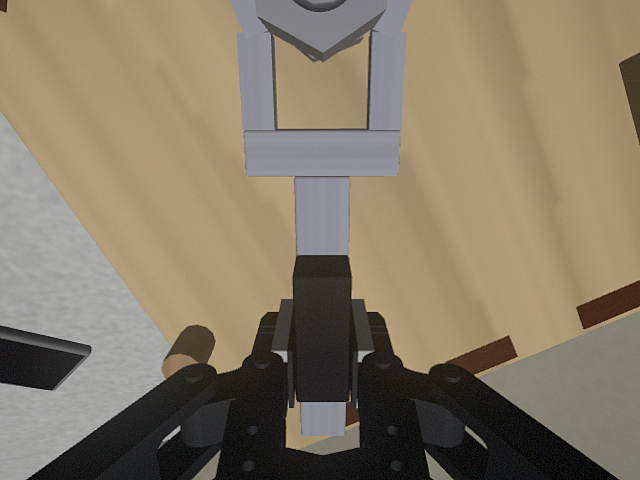

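Call:
arm_command([
  [0,0.36,-0.21,0.3,0,0,0],
  [0,0.4,-0.21,0.22,0,0,0],
  [0,0.4,-0.21,0.22,0,0,0],
  [0,0.4,-0.21,0.22,0,0,0],
  [0,0.4,-0.21,0.22,0,0,0],
  [0,0.4,-0.21,0.22,0,0,0],
  [0,0.4,-0.21,0.22,0,0,0],
  [0,0,0,0,0,0,0],
])

```text
clock: 31.75
eef_pos: [635.1, -65.3, 150.5]
tool_rot: [0.473, 1.055, 0.053]
force: [-2.8, 0.2, 3.3]
width: 19.1
```

```bash
python3 st.py; python3 - <<'E'
from kin import *
s,im=snap("wrist","w30.png")
q=np.array(s["qpos"])
p,M,_=pose(s)
for h,t in ((40,4),(60,8),(80,12)):
    p1=p+D[:,2]*(h-10); M1=deckMt(-27.3,t); x,w,e=sim(q,p1,M1,8);print(h,t,x.round(2),w,round(e,2))
E
```

```text
31.75 [635.1 -65.3 150.5] [ 0.725  0.782 -0.976  2.11   1.719  0.554 -0.331] 19.06754138993025
torque deck [0.11 0.69 0.04] F deck [-0.7  0.4  4.3]
tool y deck ang 62.7 deck pos [135.6 -69.8   9. ]
40 4 [ 0.75  0.72 -1.01  2.07  1.42  0.56 -0.07] (np.float64(0.23817259487164222), 3) 0.0
60 8 [ 0.79  0.72 -1.09  2.02  1.21  0.67  0.12] (np.float64(0.15774530432354195), 3) 0.0
80 12 [ 0.81  0.72 -1.16  1.96  1.07  0.79  0.25] (np.float64(0.08738022479582996), 3) 0.0
```

View pics/w30.png

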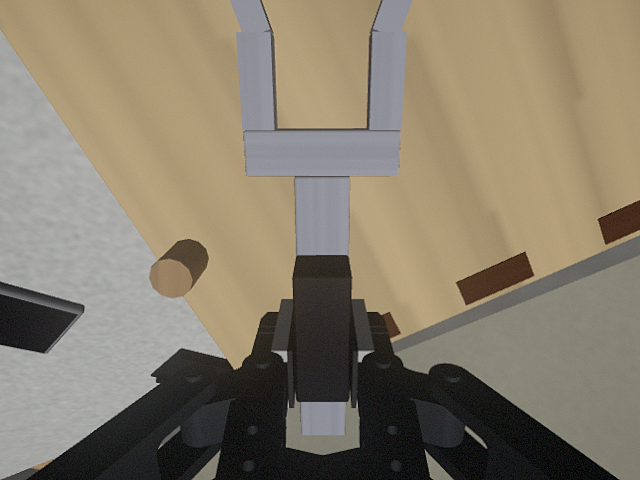

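```bash
python3 - <<'E'
from kin import *
s=ctrl.read_state();q=np.array(s["qpos"]);p,M,_=pose(s)
p1=p+D[:,2]*60; M1=deckMt(-27.3,8);goto(p1,M1,s);x,w,e=sim(q,p1,M1,8)
p2=np.array([437.,-339,150]);M2=deskM(np.radians(21.2)); print(((p2-p1)/10).round(2),np.degrees(R.from_matrix(M2@M1.T).as_rotvec()).round(1))
x,w,e=sim(x,p2,M2,14);print(x.round(2),w,e);x,w,e=sim(x,np.array([437.,-339,9]),M2,14);print(x.round(2),w,e)
E
```

```text
shift cm [-3.   -0.17  5.2 ] rotvec deg [-0.31  7.55  0.06] min rows 1.4
[-16.81 -27.2   -5.25] [-9.9 20.3 44.7]
[ 1.3   0.92 -1.24  1.85  0.98  1.14  1.63] (np.float64(0.005000062156328866), 3) 1.8289887635845462e-05
[ 1.22  1.11 -1.07  1.92  1.24  0.98  1.47] (np.float64(0.02145609012065708), 3) 2.538327336014813e-06
```

Call:
arm_command([
  [0,-0.75,-0.04,1.3,0,0.5,0],
  [0,-0.75,-0.04,1.3,-0.1,2.3,0],
  [0,-0.75,-0.04,1.3,-0.1,2.4,0],
  [0,-0.75,-0.05,1.3,-0.1,2.4,0],
  [0,-1.4,-2.27,0,-0.82,1.69,3.72],
  [0,-1.4,-2.27,0,-0.82,1.69,3.72],
  [0,-1.4,-2.27,0,-0.82,1.69,3.72],
  [0,-1.4,-2.27,0,-0.82,1.69,3.72],
  [0,-1.4,-2.27,0,-0.82,1.69,3.72],
  [0,-1.4,-2.27,-0.4,-0.82,1.69,3.72],
  [0,-1.4,-2.27,-0.8,-0.82,1.69,3.72],
  [0,-1.4,-2.27,-0.8,-0.82,1.69,3.72],
  [0,-1.4,-2.27,-0.8,-0.82,1.69,3.72],
  [0,-1.4,-2.27,-0.8,-0.82,1.69,3.72],
  [0,-1.4,-2.27,-0.8,-0.82,1.69,3.72],
  [0,-1.4,-2.27,-0.8,-0.82,1.69,3.72],
  [0,0,0,0,0,0,0],
  [0,0,0,0,0,0,0],
])

```text
clock: 33.3
eef_pos: [435.9, -340.7, 148.6]
tool_rot: [2.72, 1.57, 3.084]
force: [-0.3, 1.2, -1.5]
width: 18.6
```

```bash
python3 - <<'E'
from kin import *
s,im=snap("wrist","w31.png")
print(s["clock"],s["eef_pos"],s["qpos"].round(2),s["width"])
goto([437,-339,100],deskM(np.radians(21.2)),s)
p,M,_=pose(s);print(np.degrees(np.arctan2(M[1,2],M[0,2])))
E
```

```text
33.3 [ 435.91708572 -340.72984935  148.62672042] [ 1.29  0.9  -1.19  1.85  0.95  1.1   1.66] 18.648585073417706
shift cm [ 0.11  0.17 -4.86] rotvec deg [-0.   -0.06  0.3 ] min rows 1.2
20.89632511043307
```

View pics/w31.png

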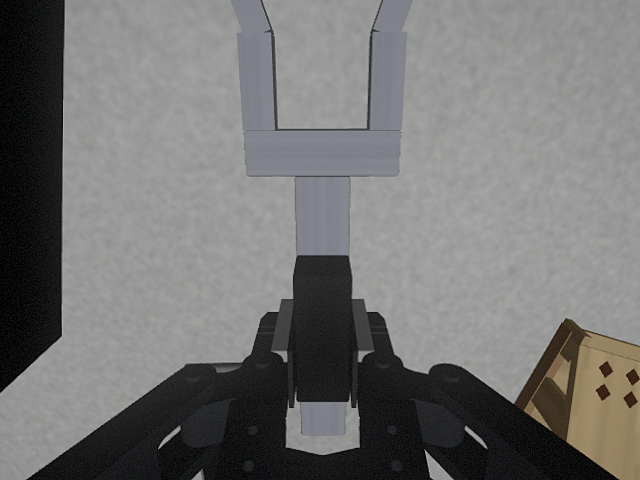

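Still held square. Lower to the desk, slowly at the end.

Call:
arm_command([
  [0,0,0,-3,0,0,0],
  [0,0,0,-3.5,0,0,0],
  [0,0,0,-3.5,0,0,0],
  [0,0,0,-2.5,0,0,0],
  [0,0,0,-0.8,0,0,0],
  [0,0,0,0,0,0,0],
])

```text
clock: 33.85
eef_pos: [436.4, -337.9, 15.4]
tool_rot: [2.108, 1.568, 2.478]
force: [-0.7, -0.3, -0.7]
width: 18.8
```

```bash
python3 st.py|head -1; python3 -c "
from h import *
print(ctrl.read_state()['force'])"
```

```text
33.85 [ 436.4 -337.9   15.4] [ 1.204  1.071 -1.022  1.92   1.194  0.936  1.495] 18.766091733132377
[-0.72262859 -0.30376824 -0.65426924]
```

Call:
arm_command([
  [0,0,0,-0.3,0,0,0],
  [0,0,0,-0.2,0,0,0],
  [0,0,0,0,0,0,0],
])

```text
clock: 34.1
eef_pos: [437.7, -339.5, 13.0]
tool_rot: [-1.154, 1.568, -0.785]
force: [-0.5, -0.4, -1.8]
width: 18.7
```

Call:
arm_command([
  [0,0,0,-0.1,0,0,0],
  [0,0,0,-0.1,0,0,0],
  [0,0,0,0,0,0,0],
])

```text
clock: 34.35
eef_pos: [436.7, -339.4, 10.1]
tool_rot: [-1.722, 1.57, -1.353]
force: [0.3, 0.3, -1.3]
width: 18.7
```

Call:
arm_command([
  [0,0,0,-0.1,0,0,0],
  [0,0,0,-0.1,0,0,0],
  [0,0,0,0,0,0,0],
])

```text
clock: 34.6
eef_pos: [436.9, -339.3, 8.9]
tool_rot: [-1.921, 1.569, -1.552]
force: [-1.7, -0.2, 8.6]
width: 18.6
```

Call:
arm_command([
  [0.8,0,0,0,0,0,0],
  [0.8,0,0,0,0,0,0],
  [0.8,0,0,0,0,0,0],
  [0.8,0,0,0,0,0,0],
  [0.8,0,0,2,0,0,0],
  [0.8,0,0,4,0,0,0],
  [0.8,0,0,4,0,0,0],
  [0.8,0,0,4,0,0,0],
  [0.8,0,0,3,0,0,0],
  [0.8,0,0,0,0,0,0],
])

```text
clock: 35.43
eef_pos: [440.4, -339.6, 183.8]
tool_rot: [-0.921, 1.56, -0.552]
force: [0.9, -0.5, 0.7]
width: 68.4
```

```bash
python3 - <<'E'
from kin import *
s,im=snap("wrist","w32.png");print(s["clock"],s["eef_pos"],s["qpos"].round(2))
snap("scene","s4.png")
E
```

```text
35.4333 [ 440.42208972 -339.59896667  183.84841954] [ 1.29  0.84 -1.19  1.82  0.88  1.12  1.71]
```

View pics/w32.png

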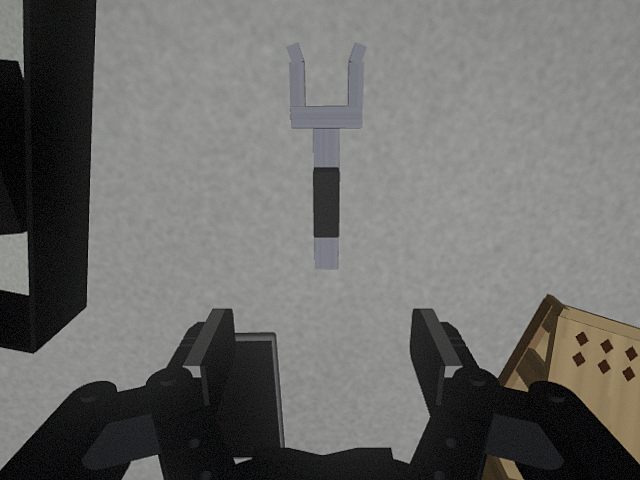

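View pics/s4.png

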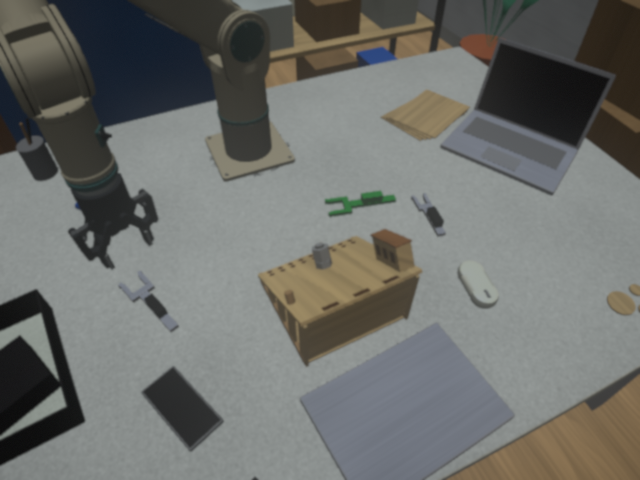

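Call:
arm_command([
  [1,0.44,2.09,0.1,0,0,-6.95],
  [1,0.44,2.09,0.1,0,0,-6.95],
  [1,0.44,2.09,0.1,0,0,-6.95],
  [1,0.44,2.09,0.1,0,0,-6.95],
  [1,0.44,2.09,0.1,0,0,-6.95],
  [1,0.44,2.09,0.1,0,0,-6.95],
  [1,0.44,2.09,0.1,0,0,-6.95],
  [1,0.44,2.09,0.1,0,0,-6.95],
  [1,0.44,2.09,0.1,0,0,-6.95],
  [1,0.44,2.09,0.1,0,0,-6.95],
  [1,0.44,2.09,0.1,0,0,-6.95],
  [1,0.44,2.09,0.1,0,0,-6.95],
  [1,0.44,2.09,0.1,0,0,-6.95],
  [1,0.44,2.09,0,0,0,-6.95],
  [1,0.44,2.09,0,0,0,-6.95],
  [1,0.44,2.09,0,0,0,-6.95],
  [1,0,0,0,0,0,0],
  [1,0,0,0,0,0,0],
])

```text
clock: 37.03
eef_pos: [506.2, -3.7, 189.3]
tool_rot: [-1.597, 1.568, 3.119]
force: [-0.4, -0.9, -0.0]
width: 85.1
```

```bash
python3 - <<'E'
from kin import *
s,im=snap("wrist","w33.png");print(s["clock"],s["eef_pos"],s["qpos"].round(2));pickle.dump(dict(s),open("w33.pkl","wb"))
c,T=cam_T("wrist",s)
u,v=project(FOOT+D@np.array((0,0,25)),c,T)[0].astype(int);print(u,v)
cv2.imwrite("pics/w33c.png",cv2.resize(im[v-60:v+60,u-70:u+70],None,fx=5,fy=5,interpolation=cv2.INTER_CUBIC));print(u-70,v-60)
E
```

```text
37.0333 [506.15551977  -3.69708926 189.34560715] [ 0.41  0.56 -0.68  1.94  0.48  0.81 -0.53]
322 239
252 179
```

View pics/w33c.png

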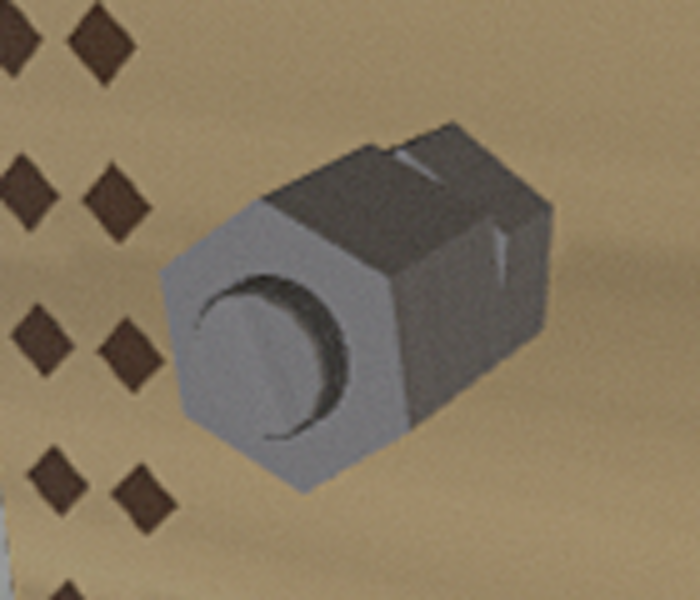

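```bash
python3 - <<'E'
from rel import *
s=pickle.load(open("w33.pkl","rb"))
g=lambda u,v:crop(u,v,252,179,5)
a=hexfit(s,[g(453,122),g(552,207),g(544,328)],15/np.cos(np.pi/6),0);b=hexfit(s,[g(263,198),g(390,275),g(410,430),g(303,493),g(185,415),g(160,272)],16/np.cos(np.pi/6),42)
print(a,b); print("nut-collar mod60",(b[0][0]-a[0][0])%60, "expected tight: (start 1.3 -> joint 60-1.3); tight 108.86 ->",(-108.86)%60)
E
python3 - <<'E'
import sys;sys.path.insert(0,".")
from h import *
for l in ("mouse","phone","small_spanner","spanner_grip"):
    print(l,[(round(d["conf"],2),[round(float(v)) for v in d["centre"]]) for d in ctrl.spot_in(l,"scene")])
E
```

```text
(array([-5.3 , -0.04,  0.14]), array([-0.1, -0. ,  0.1, -0.2, -0. ,  0.3, -0. ,  0.1])) (array([5.61, 0.31, 0.32]), array([-0.8, -0.2, -0. ,  0.5,  0.2,  0.3,  0.4,  0.2, -0.1, -0.2, -0. ,
       -0.3,  0.3,  0.3]))
nut-collar mod60 10.91 expected tight: (start 1.3 -> joint 60-1.3); tight 108.86 -> 11.14
mouse [(0.84, [662, 288, 30])]
phone [(0.67, [659, -342, 8])]
small_spanner [(0.84, [444, 315, 8])]
spanner_grip [(0.89, [419, -345, 10]), (0.75, [336, 182, 12])]
```

```bash
python3 -c "
from cell import ctrl
print(ctrl.finish_job())"
```

```text
the job is handed in; nothing more can be done
None
```

I fitted the large spanner on the collar with its handle against the dowel and turned the locknut clockwise to its hard end. I then took the spanner off and laid it flat on the desk where it started. The job was handed in at about 37 s of the 67 s allowed.

**Last checks:**
- **Nut tightness:** a close wrist picture puts the nut 10.9° from the collar (modulo 60°). It should be 11.1° at 1.9 rad, so the nut is tight to within my reading error.
- **Other things:** the mouse, phone and small spanner are within about 2 mm of where they started.
- **At hand-in:** the gripper was clear of everything.

**What did not go smoothly:**
- **Overtightening:** after the nut was tight I turned about 16° too far. That forced the collar round inside the jaws and jammed it.
- **Failed pull:** a first pull of about 28 N did not free the spanner. I put it back against the dowel and turned the tight nut another 28° clockwise, which let it slide off.
- **Wrist torque:** it stayed low throughout (at most about 0.5 N m), so I judged tightness from the pictures rather than from the torque.

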